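Dock two temperature loggers battery end down and read them

TASK

Put both steel temperature loggers into the two bays of the sloping reader dock, each with its battery end down: the two ends look alike, but the battery end is the heavy one, so lift each logger and feel which way it dips. Either logger may go into either bay; slide each fully down against the foot of its bay so that it keeps the sensing pin pressed in, without dropping it. With both docked, press the white read key on the front of the dock all the way in and let go, leaving the vials and the cap tray undisturbed.

Things in the scene. Friction and masses are not known exactly. Their poses are not given: they have to be found in the camera images.
- logger_a_mid (a point): One sealed plain steel temperature logger lying on the 2 mm grey mat, 140 mm long: barrel 28 mm dia. between two alike hexagonal caps 18 mm long, 32 mm across flats. 0.3-0.42 kg; it balances 24 mm from its middle, towards the heavy end (0.08 N m when lifted level by the middle). Point: its middle, on the axis, 16 mm above the mat. x runs along it; the sign of x does not tell the heavy end.
- logger_b_mid (a point): Other sealed plain steel temperature logger lying on the 2 mm grey mat, 140 mm long: barrel 28 mm dia. between two alike hexagonal caps 18 mm long, 32 mm across flats. 0.3-0.42 kg; it balances 24 mm from its middle, towards the heavy end (0.08 N m when lifted level by the middle). Point: its middle, on the axis, 16 mm above the mat. x runs along it; the sign of x does not tell the heavy end.
- dock: Beige reader dock, fixed on the bench, 190 mm wide, 204 deep, 131 high at the back: a deck sloping down to its front with two bays side by side, 90 mm apart, and a 25 mm high level ledge in front. Origin: centre of its underside; x to its back, y to its left, z up; its front faces -x, turned half towards the robot.
- bay_left_seat (a point): Where the middle of a logger lies when home in the dock's left bay. x: along the bay, up the slope, 40 deg above level; y: level, to the left; z: square to the slope, up and to the front. The barrel lies in two V saddles 8 mm thick, 48 wide, 36 mm up- and down-slope of here, tops level with the axis; between them fingers are free down to the deck 36 mm below the axis.
- bay_right_seat (a point): Where the middle of a logger lies when home in the dock's right bay. x: along the bay, up the slope, 40 deg above level; y: level, to the left; z: square to the slope, up and to the front. The barrel lies in two V saddles 8 mm thick, 48 wide, 36 mm up- and down-slope of here, tops level with the axis; between them fingers are free down to the deck 36 mm below the axis.
- pin_left_tip (a point): Tip of the left bay's sensing pin (steel, 8 mm across, on the bay's axis, pointing up-slope), 65.5 mm down-slope of home centre when out. It sticks 4.5 mm out of the stop face that takes the logger's lower end, 44 mm wide and up to 8 mm above the axis. Lower a logger 5-11 mm up-slope of home, then slide it down to the stop; it may not slide by itself.
- pin_right_tip (a point): Tip of the right bay's sensing pin (steel, 8 mm across, on the bay's axis, pointing up-slope), 65.5 mm down-slope of home centre when out. It sticks 4.5 mm out of the stop face that takes the logger's lower end, 44 mm wide and up to 8 mm above the axis. Lower a logger 5-11 mm up-slope of home, then slide it down to the stop; it may not slide by itself.
- pin_left (a joint): travel in m of the sensing pin in the left bay: 0 out, about 0.0045 with a logger home against the stop, 0.006 at most. Its spring needs about 0.8 N; a docked logger's weight keeps it in.
- pin_right (a joint): travel in m of the sensing pin in the right bay: 0 out, about 0.0045 with a logger home against the stop, 0.006 at most. Its spring needs about 0.8 N; a docked logger's weight keeps it in.
- read_key_top (a point): centre of the top of the round white read key, 24 mm across, on the level ledge at the front of the dock, midway between the bays; it faces up, 43 mm above the bench, about 18 mm proud of the ledge, on a grey collar 40 mm across and 12 mm high.
- read_key (a joint): travel of the read key in m: 0 up, 0.005 fully pressed, which takes 5 N; springs back.
- vial_a_mid (a point): a capped clear glass vial, 23 mm across, 76 mm tall, standing on the bench; this point is half-way up. Leave alone.
- vial_b_mid (a point): a second such vial. Leave alone.
- cap_tray_mid (a point): open white tray, 160 x 110 x 35 mm, with dark blue caps in it; this point is at its centre, half-way up. Leave alone.

How it is judged:
By the outcome, as a careful person would: the job done as asked, in the order asked, and still so for the second after the job is handed in, with the robot touching nothing.
It also fails if it takes over 72 s, if anything falls off the work surface, if the arm or the gripper's body presses on something with over 40 N, if the wrist force passes 120 N, or if a joint passes its speed limit or range.

ROBOT

A 7-joint arm with a two-finger parallel gripper is mounted at the origin on the work surface. World frame = base frame: x ahead of the robot, y to its left, z up, the work surface at z = 0. Lengths are in mm, angles in rad, forces in N, time in s.
With the tool pointing down it reaches from about 425 to 875 mm from the base axis. Payload 8.4 kg.
Tool frame: the origin (TCP) lies midway between the tips of the shut fingers; the grasp point (between the pads) lies 19 mm behind it (bot.grip_point_offset is the distance from the TCP to the grasp point, in mm); z points along the fingers, y is the direction in which the jaws open and shut (so a half turn about z gives the same grasp; the last joint's range is limited). The gripper opens to 85 mm and grips with 20 to 120 N. Pads are 22 mm wide; open, the fingers measure 114 mm over their backs; the gripper's body (76 mm by 85 mm) begins 54 mm behind the grasp point. The pads swing forward as they close: fully open they stand 13 mm farther back than shut.
Start: joints at [1.18, 0.333, 0.04, 1.465, -0.013, 1.343, -0.059], TCP at [186.968, -622.501, 231.308] pointing down, gripper open.
Joint ranges: [-2.58, 2.58], [-0.38, 2.09], [-1.3, 1.39], [0.25, 2.4], [-1.5, 4.64], [0.08, 2.09], [-2.65, 2.65]. Speed limits (rad/s): [2.22, 2.22, 2.79, 2.79, 3.14, 3.14, 3.14].

INTERFACE

Orientations are given as a unit quaternion [x, y, z, w].
In Python, from bench import status, optics, job, bot gives the robot as it stands. The module is installed in compiled form; this text tells all that it offers.
- The arm moves only by the shell command python3 -m creep 'ROWS' [FORCE]. ROWS is JSON, a list of rows, each a list of 7 numbers: the closure, from 0 (fully open) to 1 (shut), then the shift along the world's x, y, z in cm, then the turn, a rotation vector about the world's x, y, z in rad. In form: [[claw, tx, ty, tz, ax, ay, az], ...]. A call has 1 to 12 rows; each row is the pose to reach, as a shift and turn from the pose measured when the call began; what a row does not reach only later rows make up. A row lasts 1/10 s, in which the tool goes at most 50 mm and 8.59 degrees, less where a joint would pass 70% of its speed; a pose out of reach is approached as far as the arm can. A call with a gripper value outside its range is refused whole. The fingers move at their own pace and stop on an object; FORCE is the grip in N (left out, the last holds). Time passes only in rows, so rows that repeat a pose let the fingers close. It gives the time, the measured TCP pose, the force and the opening at its end, in the units of the state.
- status.sense(): the state, without advancing time (a new reading comes with each control period).
- optics.camera(name): name is "scene" or "top"; returns a dict with "frame" (420x560x3 uint8, red, green, blue), "range_z" (420x560 float32, mm along the optical axis (not along the pixel's ray), 0 where there is no reading), "K" (3x3 intrinsics, pixels), "k1" (the pictures are not rectified: a ray, as slopes to the right and down, at radius r is drawn at 1 + k1 r^2 times it, then the intrinsics apply), "view" (4x4, takes a point from world to camera coordinates). Camera axes: x right, y up, looking along -z (the intrinsics and any distortion apply to the point x, -y, -z); pixel columns grow to the right and rows downward; lengths in mm; the calibration is good to about 2 mm. A picture is of the moment at which its call begins.
- job.sign_off(): hands the job in, once; it reports no verdict.
The state is a dict: "time_s": time; "joint_positions": joint angles; "qd": joint speeds; "joint_efforts": joint torques, N m; "tool_pos": TCP position; "tool_rot": TCP orientation; "ft_force": force on the tool from outside, world axes, zero at the start; "wrist_torque": the same for the moment, N m; "finger_gap": opening from 0.0 (shut) to 1.0 (fully open).
Only numpy, scipy, OpenCV 4.12 (cv2) and the standard library are available. Lean on these libraries where they do the work, as an engineer would, in place of code of your own. Each camera call takes 0.05 s, during which the arm holds its last target. There are 200 camera calls.

## Working session

There is one attempt and no reset: what is moved stays moved. The work goes in short steps, Python scripts to look and compute and a shell command to move; the robot and the scene stay as the last step left them, time stands still between calls to the robot, and variables do not carry over. Pictures are saved under pics/ and viewed, about 8 in all and at most 12, crops included, and the job is handed in when it is done.

```bash
mkdir -p pics; python3 - <<'E'
from bench import status,optics
import cv2,numpy as np
print(status.sense())
for n in("scene","top"):
    c=optics.camera(n); np.savez(f"{n}0.npz",**c)
    print(n,c["K"].tolist(),c["k1"],np.round(c["view"],4).tolist())
    cv2.imwrite(f"pics/{n}0.png",c["frame"][:,:,::-1])
E
```

```text
{'time_s': 0.0, 'joint_positions': array([ 1.17982192,  0.33392362,  0.03986174,  1.46631526, -0.01337277,
        1.34329497, -0.05849555]), 'qd': array([ 2.52038620e-04,  2.89212609e-04, -8.32379219e-04, -4.66989032e-04,
       -8.56407143e-05, -1.15791636e-03, -1.66015897e-03]), 'joint_efforts': array([ 1.12463094e-03, -6.58551192e+01,  1.36635639e+00, -4.05556941e+01,
        1.69938966e-02,  1.24664378e-02,  1.57866356e-05]), 'tool_pos': array([ 186.80605306, -622.08163527,  230.3913662 ]), 'tool_rot': array([ 9.89376669e-01,  1.45372299e-01, -1.88906104e-04, -8.16297338e-04]), 'ft_force': array([0.43101312, 0.401237  , 0.0127301 ]), 'wrist_torque': array([-0.02141273, -0.01861515,  0.02864716]), 'finger_gap': 0.9985964608888918}
scene [[545.7276350297625, 0.0, 284.66470762276117], [0.0, 545.7276350297625, 191.70727407496662], [0.0, 0.0, 1.0]] -0.10350593534335094 [[-0.3949, 0.9186, 0.0126, 373.508], [-0.5766, -0.2585, 0.775, 250.606], [0.7152, 0.2988, 0.6318, -1691.2412], [0.0, 0.0, 0.0, 1.0]]
top [[383.69592142145564, 0.0, 281.61409065774484], [0.0, 383.69592142145564, 214.32224155802555], [0.0, 0.0, 1.0]] -0.06747244510096784 [[-0.015, -0.9992, -0.0373, -98.599], [0.9866, -0.0209, 0.162, -601.8419], [-0.1627, -0.0343, 0.9861, -968.6324], [0.0, 0.0, 0.0, 1.0]]
```

View pics/scene0.png

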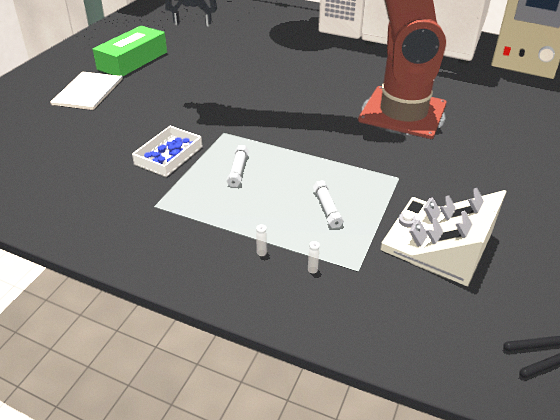

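View pics/top0.png

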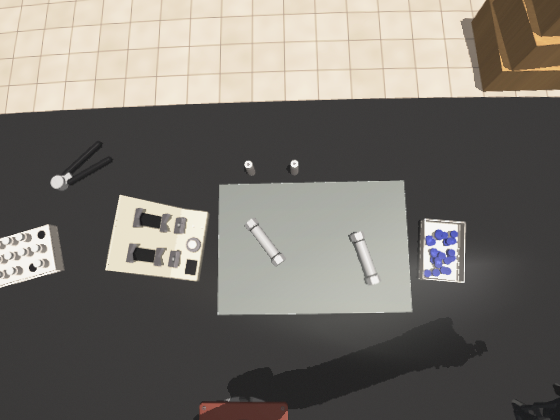

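```bash
cat > h.py <<'E'
import numpy as np,cv2
def cloud(c):
    """world xyz (mm) per pixel, nan where no reading"""
    K,k1,V,Z=c["K"],float(c["k1"]),c["view"],c["range_z"].astype(float)
    v,u=np.indices(Z.shape); p=np.stack([u,v],-1).reshape(-1,1,2).astype(float)
    s=cv2.undistortPoints(p,K,np.array([k1,0,0,0.])).reshape(*Z.shape,2)
    P=np.stack([s[...,0]*Z,-s[...,1]*Z,-Z,np.ones_like(Z)],-1)@np.linalg.inv(V).T
    P[Z<=0]=np.nan
    return P[...,:3]
def proj(c,P):
    P=np.atleast_2d(P); q=np.c_[P,np.ones(len(P))]@c["view"].T
    s=np.c_[q[:,0],-q[:,1]]/-q[:,2:3]; s*=1+float(c["k1"])*(s**2).sum(1,keepdims=True)
    return s*[c["K"][0,0],c["K"][1,1]]+c["K"][:2,2]
E
python3 - <<'E'
import numpy as np,cv2
from h import *
for n in("top","scene"):
    c=dict(np.load(n+"0.npz")); P=cloud(c)
    # loggers: depth 8..40 above mat
    X=P.reshape(-1,3); 
    pts={"top":[(300,300),(300,450),(265,242),(365,258),(249,161),(294,161),(442,250),(193,243)],"scene":[(280,180),(237,167),(328,204),(409,218),(262,227),(314,245)]}[n]
    for u,v in pts: print(n,(u,v),np.round(P[v,u],1))
    m=(P[...,2]>10)&(P[...,2]<60)&(P[...,0]>400)&(P[...,0]<900)&(P[...,1]>-600)&(P[...,1]<60)
    k,l,s,ce=cv2.connectedComponentsWithStats(m.astype(np.uint8))
    for i in range(1,k):
        if s[i,4]>60:
            Q=P[l==i]; mu=Q.mean(0); w,E=np.linalg.eigh(np.cov(Q[:,:2].T)); d=E[:,1]; t=(Q[:,:2]-mu[:2])@d
            print(n,i,s[i],mu.round(1),"ext",(t.max()-t.min()).round(1),"mid",(mu[:2]+d*(t.max()+t.min())/2).round(1),"yaw",np.degrees(np.arctan2(d[1],d[0])).round(1),"ztop",np.percentile(Q[:,2],[5,50,95]).round(1))
t=cv2.imread("pics/top0.png")[185:290,95:215]; s=cv2.imread("pics/scene0.png")[180:290,375:515]
a=cv2.resize(t,None,fx=5,fy=5,interpolation=3); cv2.imwrite("pics/tc.png",a)
b=cv2.resize(s,None,fx=5,fy=5,interpolation=3); cv2.imwrite("pics/sc.png",b)
E
```

```text
top (300, 300) [ 3.741e+02 -1.536e+02 -2.000e-01]Traceback (most recent call last):
  File "<stdin>", line 8, in <module>
IndexError: index 450 is out of bounds for axis 0 with size 420
```

```bash
python3 - <<'E'
import numpy as np,cv2
from h import *
for n in("top","scene"):
    c=dict(np.load(n+"0.npz")); P=cloud(c)
    pts={"top":[(300,300),(265,242),(365,258),(249,161),(294,161),(442,250),(193,243)],"scene":[(280,180),(237,167),(328,204),(409,218),(262,227),(314,245)]}[n]
    for u,v in pts: print(n,(u,v),np.round(P[v,u],1))
    m=(P[...,2]>10)&(P[...,2]<60)&(P[...,0]>380)&(P[...,0]<900)&(P[...,1]>-600)&(P[...,1]<60)
    k,l,s,ce=cv2.connectedComponentsWithStats(m.astype(np.uint8))
    for i in range(1,k):
        if s[i,4]>60:
            Q=P[l==i]; mu=Q.mean(0); w,E=np.linalg.eigh(np.cov(Q[:,:2].T)); d=E[:,1]; t=(Q[:,:2]-mu[:2])@d
            print(n,i,s[i],mu.round(1),"ext",(t.max()-t.min()).round(1),"mid",(mu[:2]+d*(t.max()+t.min())/2).round(1),"yaw",np.degrees(np.arctan2(d[1],d[0])).round(1),"ztop",np.percentile(Q[:,2],[5,50,95]).round(1))
t=cv2.imread("pics/top0.png")[185:290,95:215]; s=cv2.imread("pics/scene0.png")[180:290,375:515]
cv2.imwrite("pics/tc.png",cv2.resize(t,None,fx=5,fy=5,interpolation=3))
cv2.imwrite("pics/sc.png",cv2.resize(s,None,fx=5,fy=5,interpolation=3))
E
```

```text
top (300, 300) [ 3.741e+02 -1.536e+02 -2.000e-01]
top (265, 242) [528.6 -63.7  33.9]
top (365, 258) [ 481.5 -326.5   31.9]
top (249, 161) [740.7 -26.1  73.8]
top (294, 161) [ 736.9 -145.2   75.3]
top (442, 250) [ 499.9 -542.4    2.2]
top (193, 243) [528.2 127.3  44.4]
top 3 [244 218  42  49 601] [530.5 -61.9  29.1] ext 142.1 mid [531.3 -61.3] yaw -143.8 ztop [20.6 29.8 35.2]
top 4 [ 420  219   45   64 1256] [ 488.9 -532.6   22.8] ext 162.0 mid [ 497.6 -533.7] yaw 172.3 ztop [11.4 21.6 35.9]
top 5 [434 229  24  16 204] [ 533.8 -551.    18. ] ext 63.1 mid [ 534.4 -547.3] yaw 80.3 ztop [10.7 18.1 24.9]
top 6 [350 232  31  53 615] [ 482.3 -327.6   29.1] ext 139.7 mid [ 482.5 -327.5] yaw -162.0 ztop [20.6 30.1 35.3]
scene (280, 180) [ 483.3 -212.     4.5]
scene (237, 167) [ 510.1 -321.2   31.1]
scene (328, 204) [554.5 -57.   32.7]
scene (409, 218) [538.3 133.2  44.1]
scene (262, 227) [ 733.7 -144.7   77.3]
scene (314, 245) [739.3 -24.1  77.3]
scene 1 [ 133  126   68   48 1607] [ 506.2 -536.6   23.3] ext 173.3 mid [ 503.9 -536.6] yaw 179.1 ztop [11.6 23.  36.6]
scene 2 [226 145  23  40 467] [ 497.7 -326.5   28.8] ext 150.2 mid [ 488.  -329.5] yaw -162.9 ztop [16.6 30.4 36.7]
scene 3 [313 180  31  46 594] [546.2 -61.1  27.9] ext 148.3 mid [539.1 -66.4] yaw -142.8 ztop [16.3 29.3 35.5]
scene 4 [256 233  11  21 181] [ 741.6 -144.2   35.9] ext 22.5 mid [ 741.6 -144.2] yaw 115.3 ztop [13.9 35.4 58.4]
scene 5 [308 249  11  22 177] [744.  -23.2  36.4] ext 21.6 mid [744.  -22.9] yaw 107.8 ztop [13.8 36.9 58.6]
```

View pics/tc.png

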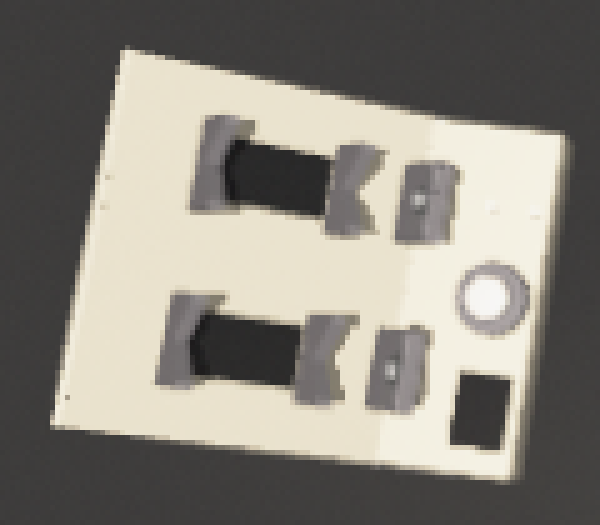

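View pics/sc.png

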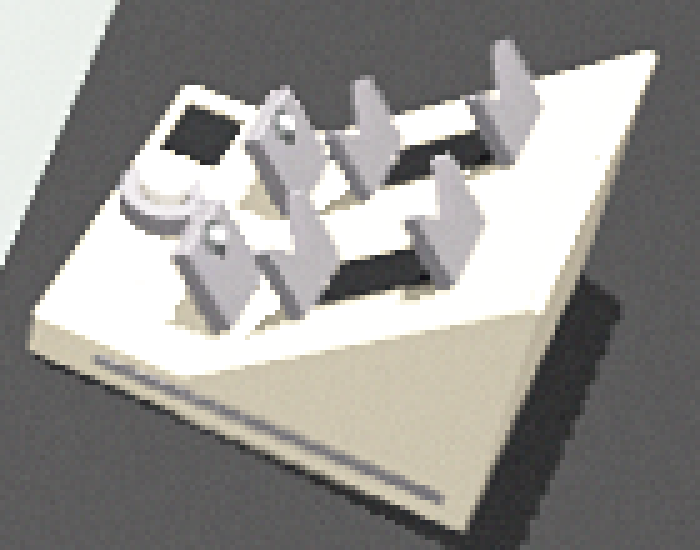

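```bash
cat > fit.py <<'E'
import numpy as np
from scipy.optimize import least_squares
from h import *
s40,c40=np.sin(np.radians(40)),np.cos(np.radians(40))
C={n:dict(np.load(n+"0.npz")) for n in("top","scene")}
def W(p,q): # dock pose x,y,yaw; dock pts -> world
    c,s=np.cos(p[2]),np.sin(p[2]); q=np.atleast_2d(q)
    return np.c_[p[0]+c*q[:,0]-s*q[:,1],p[1]+s*q[:,0]+c*q[:,1],q[:,2]]
L=np.array
obs={"top":([(102,-95,131),(102,95,131),(-102,-95,25),(-102,95,25)],L([(122,48),(52,427),(567,135),(515,480)])/5+[95,185]),
"scene":([(-102,95,25),(-102,-95,25),(102,95,131),(102,-95,131),(-102,-95,0),(102,-95,0)],L([(183,87),(33,318),(655,55),(540,312),(30,350),(465,530)])/5+[375,180])}
def res(p,ns): return np.concatenate([(proj(C[n],W(p,obs[n][0]))-obs[n][1]).ravel() for n in ns])
for ns in(["top"],["scene"],["top","scene"]):
    r=least_squares(res,[550,180,1.5],args=(ns,)); print(ns,r.x.round(3),"rms px",np.sqrt((r.fun**2).mean()).round(2))
p=r.x
def ray(n,uv):
    c=C[n]; s=cv2.undistortPoints(np.array(uv,float).reshape(1,1,2),c["K"],np.array([float(c["k1"]),0,0,0])).ravel()
    iv=np.linalg.inv(c["view"]); return iv[:3,3],iv[:3,:3]@[s[0],-s[1],-1]
def tri(a,b):
    (o1,d1),(o2,d2)=ray("top",a),ray("scene",b); M=np.c_[d1,-d2]; t=np.linalg.lstsq(M,o2-o1,rcond=None)[0]
    x,y=o1+t[0]*d1,o2+t[1]*d2; return (x+y)/2,np.linalg.norm(x-y)
def D(P): return W([0,0,-p[2]],L(P)-[p[0],p[1],0])[0]
for n,a,b in[("pinL",(391,370),(285,125)),("pinR",(419,199),(215,235)),("key",(485,297),(163,190))]:
    x,e=tri(L(a)/5+[95,185],L(b)/5+[375,180]); print(n,x.round(1),"gap",e.round(1),"dock frame",D(x).round(1))
# loggers
for n in C:
  P=cloud(C[n])
  for nm,x0 in(("a",[531,-62,np.radians(36)]),("b",[483,-328,np.radians(18)])):
    Q=P.reshape(-1,3); Q=Q[(np.hypot(Q[:,0]-x0[0],Q[:,1]-x0[1])<85)&(Q[:,2]>12)&(Q[:,2]<45)]
    def f(v):
        d=L([np.cos(v[2]),np.sin(v[2])]); t=(Q[:,:2]-v[:2])@d; l=(Q[:,:2]-v[:2])@[-d[1],d[0]]
        return (np.hypot(l,Q[:,2]-18-v[3])-np.where(abs(t)<52,14,16.5))[(abs(t)<66)&(Q[:,2]>20)] if 0 else np.where(abs(t)<66,np.hypot(l,Q[:,2]-18-v[3])-np.where(abs(t)<52,14,16.5),0)
    r=least_squares(f,x0+[0],loss="soft_l1"); v=r.x; t=(Q[:,:2]-v[:2])@[np.cos(v[2]),np.sin(v[2])]
    lo,hi=np.percentile(t,[.5,99.5]); print(n,nm,v.round(3),"deg",np.degrees(v[2]).round(1),"t",lo.round(1),hi.round(1),"mid",(v[:2]+(lo+hi)/2*L([np.cos(v[2]),np.sin(v[2])])).round(1),"rms",np.sqrt((f(v)**2).mean()).round(2))
E
python3 fit.py
```

```text
['top'] [535.968 206.535   1.432] rms px 0.4
['scene'] [542.479 207.719   1.435] rms px 0.6
['top', 'scene'] [539.161 207.406   1.435] rms px 0.95
pinL [486.2 174.6  57.1] gap 2.2 dock frame [-39.6  48.   57.1]
pinR [576.  161.3  58.9] gap 2.5 dock frame [-40.7 -42.8  58.9]
key [526.1 130.8  33.5] gap 4.2 dock frame [-77.6   2.6  33.5]
top a [ 9.63273e+02  2.52556e+02  6.37000e-01 -3.00000e-02] deg 36.5 t -604.5 -464.0 mid [533.9 -65.3] rms 0.0
top b [-7.16820e+01 -5.10212e+02  3.15000e-01  1.81000e-01] deg 18.1 t 514.6 652.5 mid [ 483.1 -329.2] rms 0.0
scene a [ 9.75601e+02  2.34856e+02  6.93000e-01 -3.41200e+00] deg 39.7 t -601.5 -455.9 mid [ 568.9 -103. ] rms 0.0
scene b [-6.30510e+01 -5.34641e+02  2.39000e-01  7.46000e-01] deg 13.7 t 511.7 658.2 mid [ 505.3 -396.3] rms 0.0
```

```bash
cat > lf.py <<'E'
import numpy as np
from scipy.optimize import least_squares
from h import *
def logger(c,x0,zc=18):
    Q=cloud(c).reshape(-1,3); Q=Q[(np.hypot(Q[:,0]-x0[0],Q[:,1]-x0[1])<88)&(Q[:,2]>zc-4)&(Q[:,2]<zc+25)]
    x0=np.array(x0,float)
    for _ in range(4):
        d=np.array([np.cos(x0[2]),np.sin(x0[2])]); t=(Q[:,:2]-x0[:2])@d; B=Q[abs(t)<50]
        def f(v):
            n=np.array([-np.sin(v[1]),np.cos(v[1])]); l=(B[:,:2]-x0[:2])@n-v[0]; return np.hypot(l,B[:,2]-zc-v[2])-14
        r=least_squares(f,[0,x0[2],0],loss="soft_l1"); v=r.x
        d=np.array([np.cos(v[1]),np.sin(v[1])]); n=np.array([-d[1],d[0]]); x0=np.r_[x0[:2]+v[0]*n,v[1]]
        t=(Q[:,:2]-x0[:2])@d; lo,hi=np.percentile(t,[.5,99.5]); x0[:2]+=d*(lo+hi)/2
    return x0,v[2],hi-lo,np.sqrt((r.fun**2).mean())
if __name__=="__main__":
  for n in("top","scene"):
    c=dict(np.load(n+"0.npz"))
    for nm,x in(("a",[533,-63,.64]),("b",[484,-328,.315])):
        x0,dz,L,e=logger(c,x); print(n,nm,x0.round(3),"dz",dz.round(1),"len",L.round(1),"rms",e.round(2))
E
python3 lf.py
```

```text
top a [531.139 -61.56    0.638] dz -0.1 len 140.4 rms 1.55
top b [ 4.83189e+02 -3.29462e+02  3.09000e-01] dz 0.1 len 137.8 rms 1.62
scene a [536.429 -63.994   0.641] dz 0.3 len 145.4 rms 1.66
scene b [ 4.89144e+02 -3.31851e+02  3.08000e-01] dz 1.4 len 147.1 rms 1.5
```

```bash
python3 -m creep '[[0,15,14.6,-5,0,0,0.01],[0,29.9,29.1,-5,0,0,0.015],[0,29.9,29.1,-5,0,0,0.015],[0,29.9,29.1,-5,0,0,0.015],[0,29.9,29.1,-5,0,0,0.015],[0,29.9,29.1,-5,0,0,0.015],[0,29.9,29.1,-13,0,0,0.015],[0,29.9,29.1,-13,0,0,0.015],[0,29.9,29.1,-13,0,0,0.015],[0,29.9,29.1,-13,0,0,0.015],[0,29.9,29.1,-13,0,0,0.015],[0,29.9,29.1,-13,0,0,0.015]]' 60; python3 - <<'E'
from bench import status,optics
import cv2,numpy as np
s=status.sense(); print({k:np.round(v,3) for k,v in s.items()})
a=[]
for n in("scene","top"):
    c=optics.camera(n); np.savez(f"{n}1.npz",**c); f=c["frame"][:,:,::-1]
    f=f[60:260,160:360] if n=="scene" else f[180:340,300:460]
    a.append(cv2.resize(f,(400,400),interpolation=3))
cv2.imwrite("pics/g1.png",np.hstack(a))
E
```

```text
time_s: 1.3
tool_pos: [485.3, -332.4, 100.9]
tool_rot: [0.988, 0.152, -0.0, -0.0]
ft_force: [-0.4, -0.1, 0.5]
finger_gap: 1.001
{'time_s': np.float64(1.3), 'joint_positions': array([ 0.694,  0.322, -0.201,  1.762,  0.072,  1.065, -0.798]), 'qd': array([ 0.015, -0.013,  0.007, -0.006,  0.001, -0.002, -0.002]), 'joint_efforts': array([-1.5390e+00, -5.9258e+01, -2.8730e+00, -3.5652e+01, -1.1400e-01,
        0.0000e+00, -1.8000e-02]), 'tool_pos': array([ 485.289, -332.354,  100.946]), 'tool_rot': array([ 0.988,  0.152, -0.   , -0.   ]), 'ft_force': array([-0.358, -0.127,  0.532]), 'wrist_torque': array([-0.047,  0.065, -0.032]), 'finger_gap': np.float64(1.001)}
```

View pics/g1.png

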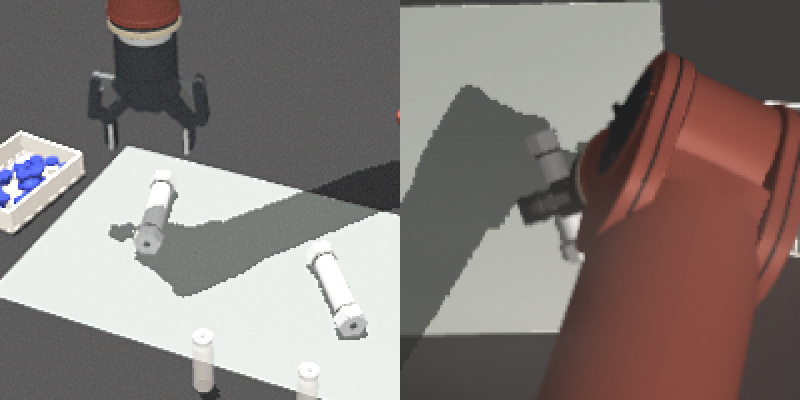

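```bash
python3 -m creep '[[0,0.1,0.2,-4.5,0,0,0],[0,0.1,0.2,-8.5,0,0,0],[0,0.1,0.2,-9.4,0,0,0],[0,0.1,0.2,-9.4,0,0,0],[0,0.1,0.2,-9.4,0,0,0],[0,0.1,0.2,-9.4,0,0,0],[0,0.1,0.2,-9.4,0,0,0]]' 60;  python3 -m creep '[[1,0,0,0,0,0,0],[1,0,0,0,0,0,0],[1,0,0,0,0,0,0],[1,0,0,0,0,0,0],[1,0,0,0,0,0,0],[1,0,0,0,0,0,0],[1,0,0,0,0,0,0]]' 60; python3 -c "
from bench import status;s=status.sense();print(s['wrist_torque'],s['joint_positions'])"
```

```text
time_s: 2.1
tool_pos: [487.3, -331.6, 9.2]
tool_rot: [0.988, 0.152, 0.001, 0.001]
ft_force: [0.3, -0.3, -0.2]
finger_gap: 1.002
time_s: 2.8
tool_pos: [487.3, -331.4, 9.5]
tool_rot: [0.988, 0.152, 0.001, 0.001]
ft_force: [-0.5, 2.5, 6.0]
finger_gap: 0.303
[ 0.41593998  0.3348028  -0.01446916] [ 0.68129722  0.43109964 -0.19300534  1.82750226  0.10320896  0.88979863
 -0.82579198]
```

```bash
python3 -m creep '[[0.4,0,0,0,0,0,0],[0.3,0,0,0,0,0,0],[0.3,0,0,-0.3,0,0,0],[0.3,0,0,-0.6,0,0,0],[0.3,0,0,-0.6,0,0,0],[0.3,0,0,-0.6,0,0,0]]' 60;  python3 -m creep '[[1,0,0,0,0,0,0],[1,0,0,0,0,0,0],[1,0,0,0,0,0,0],[1,0,0,0,0,0,0],[1,0,0,0,0,0,0]]' 60; python3 -c "
from bench import status;s=status.sense();print(s['wrist_torque'],s['joint_positions'])"
```

```text
time_s: 3.4
tool_pos: [487.2, -331.2, 3.3]
tool_rot: [0.988, 0.152, 0.001, 0.001]
ft_force: [0.1, -0.7, 0.5]
finger_gap: 0.698
time_s: 3.9
tool_pos: [487.4, -331.4, 3.6]
tool_rot: [0.988, 0.152, 0.001, 0.001]
ft_force: [-0.5, 0.8, 3.8]
finger_gap: 0.304
[ 0.05932619  0.14552152 -0.00902691] [ 0.68032137  0.43921485 -0.19194401  1.83041774  0.10547606  0.87885493
 -0.82754785]
```

```bash
python3 -m creep '[[1,0,0,1.5,0,0,0],[1,0,0,4,0,0,0],[1,0,0,8,0,0,0],[1,0,0,9,0,0,0],[1,0,0,9,0,0,0],[1,0,0,9,0,0,0],[1,0,0,9,0,0,0]]' 80; python3 - <<'E'
from bench import status,optics
import numpy as np
from lf import logger
from scipy.spatial.transform import Rotation as R
s=status.sense();print(s['wrist_torque'],s['ft_force'],R.from_quat(s['tool_rot']).inv().apply(s['wrist_torque']))
c=optics.camera("scene"); np.savez("scene2.npz",**c)
import cv2; cv2.imwrite("pics/l1.png",cv2.resize(c["frame"][60:220,160:360,::-1],(800,640))[:600])
E
```

```text
time_s: 4.6
tool_pos: [486.2, -330.8, 91.8]
tool_rot: [0.988, 0.152, 0.0, -0.0]
ft_force: [-0.1, 0.4, -2.5]
finger_gap: 0.302
[ 0.04395838 -0.06385008  0.04351307] [-0.14598106  0.37715895 -2.47239093] [ 0.02281364  0.07407524 -0.04353108]
```

View pics/l1.png

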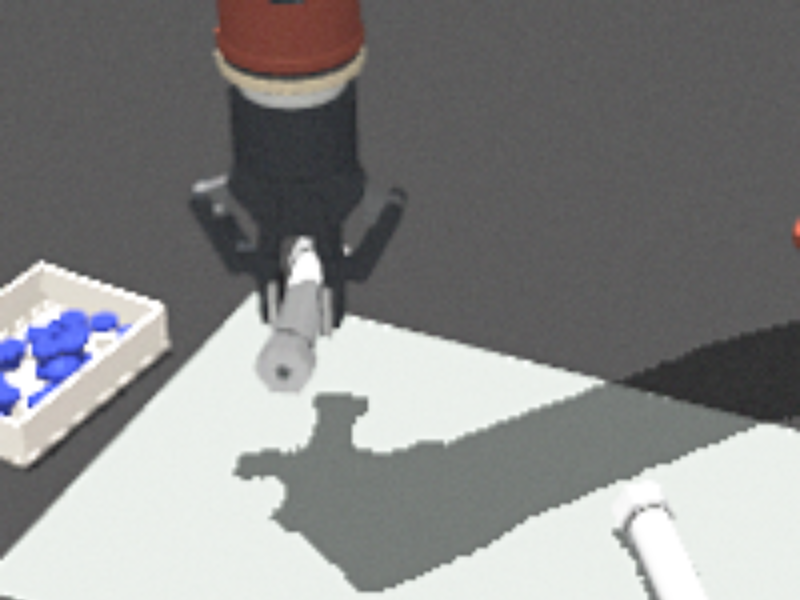

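```bash
cat > feel.py <<'E'
from bench import status,optics
import numpy as np
from scipy.spatial.transform import Rotation as R
T=[];F=[]
for i in range(16):
    optics.camera("top"); s=status.sense(); r=R.from_quat(s['tool_rot']).inv()
    T.append(r.apply(s['wrist_torque'])); F.append(r.apply(s['ft_force']))
print("torque tool",np.mean(T,0).round(3),"sd",np.std(T,0).round(3),"F tool",np.mean(F,0).round(2),"t",s['time_s'])
print("tool axes",r.inv().as_matrix().round(3).tolist(),s['tool_pos'].round(1),s['joint_positions'].round(3))
E
python3 feel.py
```

```text
torque tool [0.012 0.081 0.015] sd [0.025 0.033 0.03 ] F tool [ 0.03 -0.07  3.03] t 5.45
tool axes [[0.954, 0.3, 0.003], [0.3, -0.954, -0.001], [0.002, 0.002, -1.0]] [ 487.4 -331.4   93.6] [ 0.692  0.33  -0.203  1.769  0.075  1.048 -0.804]
```

```bash
cat > plan.py <<'E'
import numpy as np,sys
from bench import status
from scipy.spatial.transform import Rotation as R
def frame(yaw=1.435):
    a=np.radians(40); u=np.array([np.cos(a)*np.cos(yaw),np.cos(a)*np.sin(yaw),np.sin(a)])
    n=np.array([-np.sin(a)*np.cos(yaw),-np.sin(a)*np.sin(yaw),np.cos(a)]); l=np.cross(n,u)
    return u,l,n
def seat(side,O=(539.2,207.4),yaw=1.435):
    y=45*side; c,s=np.cos(yaw),np.sin(yaw)
    return np.array([O[0]+10*c-y*s,O[1]+10*s+y*c,100.7])
def go(side,up,out,s_off=1.0,ax=14.4,O=(539.2,207.4),yaw=1.435):
    """TCP shift (cm) and turn from now to: logger mid 'up' mm upslope & 'out' mm off slope of home"""
    u,l,n=frame(yaw); T=seat(side,O,yaw)+u*(up+s_off)+n*(out-ax)
    s=status.sense(); Rt=R.from_matrix(np.c_[u,-l,-n]); R0=R.from_quat(s['tool_rot'])
    print("tcp",s['tool_pos'].round(1),"target",T.round(1),"shift cm",((T-s['tool_pos'])/10).round(2),"turn",(Rt*R0.inv()).as_rotvec().round(3))
    print("err in bay frame u,l,n",[round(float(w@(T-s['tool_pos'])),1) for w in (u,l,n)])
E
python3 -c "
from plan import *
print(*[w.round(3) for w in frame()]); go(-1,8,60)"
```

```text
[0.104 0.759 0.643] [-0.991  0.135  0.   ] [-0.087 -0.637  0.766]
tcp [ 487.4 -331.4   93.6] target [582.1 189.  141.4] shift cm [ 9.47 52.04  4.78] turn [ 0.562 -0.471  1.083]
err in bay frame u,l,n [435.5, -23.4, -303.0]
```

```bash
python3 -m creep '[[1,0,2,8,0,0,0],[1,2,8,13,0.06,-0.05,0.11],[1,4,16,15,0.17,-0.14,0.33],[1,5,21,15,0.22,-0.19,0.43],[1,6,26,15,0.28,-0.23,0.54],[1,7,31,15,0.34,-0.28,0.65],[1,8,36,15,0.39,-0.33,0.76],[1,8.5,40,15,0.45,-0.38,0.87],[1,9,44,14,0.51,-0.43,0.98],[1,9.47,48,13,0.56,-0.47,1.08],[1,9.47,52,12,0.562,-0.471,1.083],[1,9.47,52,9,0.562,-0.471,1.083]]' 80; python3 -c "
from plan import *
go(-1,8,60); print(status.sense()['joint_positions'].round(3))"
```

```text
time_s: 6.65
tool_pos: [583.0, 183.9, 191.9]
tool_rot: [0.707, 0.619, 0.259, -0.224]
ft_force: [1.0, 0.3, -3.4]
finger_gap: 0.301
tcp [583.  183.9 191.9] target [582.1 189.  141.4] shift cm [-0.09  0.51 -5.05] turn [-0.     0.004 -0.001]
err in bay frame u,l,n [-28.7, 1.6, -41.9]
[ 0.536  0.3   -0.615  1.826 -0.616  1.017  0.139]
```

```bash
python3 -m creep '[[1,-0.09,0.51,-2.5,0,0,0],[1,-0.09,0.51,-5,0,0,0],[1,0.1,1.5,-6.2,0,0,0],[1,0.17,2.42,-7.35,0,0,0],[1,0.17,2.42,-7.35,0,0,0],[1,0.17,2.42,-7.35,0,0,0],[1,0.17,2.42,-7.35,0,0,0]]' 80; python3 -c "
from plan import *
go(-1,8,30)
from bench import optics
import cv2
a=[]
for n in('scene','top'):
    c=optics.camera(n); np.savez(f'{n}3.npz',**c); f=c['frame'][:,:,::-1]
    f=f[160:290,375:515] if n=='scene' else f[180:290,95:215]
    a.append(cv2.resize(f,(400,int(400*f.shape[0]/f.shape[1])),interpolation=3))
h=min(x.shape[0] for x in a); cv2.imwrite('pics/d3.png',np.hstack([x[:h] for x in a]))
"
```

```text
time_s: 7.35
tool_pos: [585.4, 207.3, 119.1]
tool_rot: [0.707, 0.618, 0.26, -0.223]
ft_force: [0.4, -0.1, -3.8]
finger_gap: 0.302
tcp [585.4 207.3 119.1] target [584.7 208.1 118.4] shift cm [-0.07  0.08 -0.07] turn [0.    0.006 0.   ]
err in bay frame u,l,n [0.1, 0.8, -1.0]
```

View pics/d3.png

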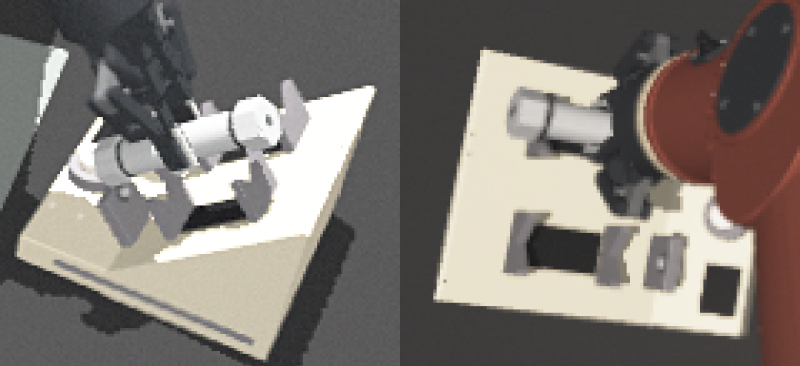

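```bash
python3 - <<'E'
from plan import *
from h import *
from scipy.optimize import least_squares
s=status.sense(); u,l,n=frame(); Rm=R.from_quat(s['tool_rot']).as_matrix(); x,y,z=Rm.T
M=s['tool_pos']-1.0*x-14.4*z
print("tool x vs u",x.round(3),u.round(3))
for nm in("top","scene"):
    P=cloud(dict(np.load(nm+"3.npz"))).reshape(-1,3); q=(P-M)@np.c_[x,l,-z]
    B=q[(q[:,0]>20)&(q[:,0]<50)&(abs(q[:,1])<22)&(abs(q[:,2])<22)]
    r=least_squares(lambda v:np.hypot(B[:,1]-v[0],B[:,2]-v[1])-14,[0,0],loss="soft_l1")
    r2=least_squares(lambda v:np.hypot(B[:,1]-v[0],B[:,2])-14,[0],loss="soft_l1")
    E=q[(q[:,0]>40)&(q[:,0]<90)&(np.hypot(q[:,1]-r.x[0],q[:,2]-r.x[1])<19)]
    print(nm,len(B),"lateral,normal offset",r.x.round(1),r2.x.round(1),"end t pct",np.percentile(E[:,0],[90,95,98,99.5]).round(1))
    # same-camera dock check: deck plane normal offset from seat & ledge
    S=seat(0); qd=(P-S)@np.c_[u,l,n]; d=qd[(abs(qd[:,1])<90)&(qd[:,0]>0)&(qd[:,0]<80)&(abs(qd[:,2]+36)<6)]
    print("   deck normal offset (expect -36)",np.median(d[:,2]).round(2),len(d))
E
```

```text
tool x vs u [0.1   0.759 0.643] [0.104 0.759 0.643]
top 140 lateral,normal offset [ 2.  -0.1] [2.] end t pct [69.2 69.4 69.8 70. ]
   deck normal offset (expect -36) -34.15 1724
scene 162 lateral,normal offset [-1.8  1.1] [-2.] end t pct [68.6 69.4 69.8 70.4]
   deck normal offset (expect -36) -33.43 1006
```

```bash
python3 -m creep '[[1,0,0.6,-0.7,0,0,0],[1,0.08,1.2,-1.4,0,0,0],[1,0.16,1.74,-2.06,0,0,0],[1,0.16,1.74,-2.06,0,0,0],[1,0.16,1.74,-2.06,0,0,0],[1,0.16,1.74,-2.06,0,0,0]]' 80; cat > chk.py <<'E'
from plan import *
import sys
go(int(sys.argv[1]),float(sys.argv[2]),float(sys.argv[3])); s=status.sense(); u,l,n=frame()
print("F u,l,n",[round(float(w@s['ft_force']),1) for w in(u,l,n)],"Ttool",R.from_quat(s['tool_rot']).inv().apply(s['wrist_torque']).round(2))
E
python3 chk.py -1 8 4
```

```text
time_s: 8.05
tool_pos: [587.0, 224.1, 100.8]
tool_rot: [0.707, 0.619, 0.26, -0.223]
ft_force: [-21.6, -22.3, 36.5]
finger_gap: 0.302
tcp [587.  224.1 100.8] target [587.  224.7  98.5] shift cm [ 0.    0.06 -0.23] turn [-0.001  0.006 -0.001]
err in bay frame u,l,n [-1.0, 0.1, -2.2]
F u,l,n [4.3, 18.4, 44.0] Ttool [ 3.82 -0.1   0.05]
```

```bash
python3 -m creep '[[1,-0.02,-0.13,0.2,0,0,0],[1,-0.31,-0.09,0.2,0,0,0],[1,-0.31,-0.09,0.2,0,0,0],[1,-0.31,-0.09,0.2,0,0,0]]' 80; python3 chk.py -1 8 4;  python3 -m creep '[[1,0.02,0.2,-0.2,0,0,0],[1,0.02,0.2,-0.25,0,0,0],[1,0.02,0.2,-0.25,0,0,0],[1,0.02,0.2,-0.25,0,0,0]]'; python3 chk.py -1 8 4
```

```text
time_s: 8.45
tool_pos: [584.1, 223.2, 102.8]
tool_rot: [0.707, 0.619, 0.26, -0.223]
ft_force: [-0.1, -4.1, 3.9]
finger_gap: 0.302
tcp [584.1 223.2 102.8] target [587.  224.7  98.5] shift cm [ 0.28  0.15 -0.43] turn [-0.001  0.006 -0.   ]
err in bay frame u,l,n [-1.4, -2.6, -4.5]
F u,l,n [-0.6, -0.4, 5.6] Ttool [-0.11 -0.9   0.11]
time_s: 8.85
tool_pos: [586.4, 224.1, 101.4]
tool_rot: [0.708, 0.618, 0.261, -0.222]
ft_force: [-1.1, -10.3, 11.9]
finger_gap: 0.307
tcp [586.4 224.1 101.4] target [587.  224.7  98.5] shift cm [ 0.05  0.06 -0.29] turn [-0.     0.009  0.003]
err in bay frame u,l,n [-1.4, -0.4, -2.6]
F u,l,n [-0.3, -0.3, 15.8] Ttool [-0.05 -0.9   0.21]
```

```bash
python3 -m creep '[[1,-0.03,-0.25,0.31,0,0,0],[1,-0.08,-0.63,-0.01,0,0,0],[1,-0.08,-0.63,-0.01,0,0,0],[1,-0.08,-0.63,-0.01,0,0,0]]' 80; python3 chk.py -1 8 4;  python3 -m creep '[[1,0.02,0.2,-0.24,0,0,0],[1,0.04,0.38,-0.46,0,0,0],[1,0.05,0.45,-0.54,0,0,0],[1,0.05,0.45,-0.54,0,0,0]]'; python3 chk.py -1 8 4
```

```text
time_s: 9.25
tool_pos: [586.0, 221.6, 103.6]
tool_rot: [0.706, 0.619, 0.263, -0.223]
ft_force: [1.9, 7.9, 9.1]
finger_gap: 0.298
tcp [586.  221.6 103.6] target [587.  224.7  98.5] shift cm [ 0.1   0.31 -0.51] turn [-0.005  0.011 -0.001]
err in bay frame u,l,n [-0.8, -0.6, -6.0]
F u,l,n [12.1, -0.8, 1.8] Ttool [-0.17  1.62  0.02]
time_s: 9.65
tool_pos: [587.0, 224.2, 101.0]
tool_rot: [0.706, 0.619, 0.263, -0.223]
ft_force: [-22.7, -29.0, 46.0]
finger_gap: 0.299
tcp [587.  224.2 101. ] target [587.  224.7  98.5] shift cm [-0.01  0.05 -0.25] turn [-0.005  0.011 -0.   ]
err in bay frame u,l,n [-1.2, 0.1, -2.2]
F u,l,n [5.2, 18.5, 55.7] Ttool [4.01 0.21 0.21]
```

```bash
python3 - <<'E'
from plan import *
from h import *
u,l,n=frame()
for nm in("top","scene"):
    P=cloud(dict(np.load(nm+"0.npz"))).reshape(-1,3)
    for side in(-1,1):
        q=(P-seat(side))@np.c_[u,l,n]; m=(abs(q[:,1])<28)&(q[:,2]>-24)&(q[:,2]<12)&(abs(q[:,0])<95); B=q[m]
        h=np.histogram(B[:,0],np.arange(-92,60,4)); print(nm,side,dict(zip(h[1][:-1].astype(int).tolist(),h[0].tolist())))
        for a,b in((-90,-55),(-52,-20),(20,55)):
            S=B[(B[:,0]>a)&(B[:,0]<b)]; print("   ",a,b,len(S),"u",np.percentile(S[:,0],[2,50,98]).round(1),"l",np.percentile(S[:,1],[2,50,98]).round(1),"n",np.percentile(S[:,2],[50,90,98]).round(1))
E
```

```text
top -1 {-92: 16, -88: 3, -84: 0, -80: 5, -76: 17, -72: 14, -68: 86, -64: 9, -60: 0, -56: 0, -52: 0, -48: 0, -44: 0, -40: 0, -36: 22, -32: 32, -28: 44, -24: 0, -20: 0, -16: 0, -12: 0, -8: 0, -4: 0, 0: 0, 4: 0, 8: 0, 12: 0, 16: 0, 20: 0, 24: 0, 28: 0, 32: 0, 36: 10, 40: 33, 44: 46, 48: 0, 52: 0}
    -90 -55 136 u [-87.8 -66.  -62.3] l [-20.2   3.7  24.5] n [ 4.7 11.  11.8]
    -52 -20 98 u [-35.  -28.4 -26. ] l [-19.8   1.3  25.7] n [-9.3  1.8  5.1]
    20 55 89 u [38.6 44.1 45.4] l [-21.1   1.1  26.5] n [-9.9  0.6  3.9]
top 1 {-92: 20, -88: 0, -84: 1, -80: 2, -76: 18, -72: 25, -68: 65, -64: 30, -60: 3, -56: 0, -52: 0, -48: 0, -44: 0, -40: 0, -36: 8, -32: 31, -28: 54, -24: 1, -20: 0, -16: 0, -12: 0, -8: 0, -4: 0, 0: 0, 4: 0, 8: 0, 12: 0, 16: 0, 20: 0, 24: 0, 28: 0, 32: 0, 36: 18, 40: 32, 44: 53, 48: 0, 52: 0}
    -90 -55 150 u [-89.5 -65.2 -60.5] l [-18.1   1.9  22.7] n [ 6.2 11.  11.8]
    -52 -20 94 u [-33.  -27.  -24.4] l [-19.8   3.3  24.1] n [-8.5  0.2  2.9]
    20 55 103 u [37.5 44.5 46.8] l [-20.    2.3  24.3] n [-8.9  1.4  4.1]
scene -1 {-92: 7, -88: 1, -84: 0, -80: 19, -76: 32
[... 322 characters left out ...]
11.3]
    -52 -20 185 u [-37.5 -29.  -26. ] l [-27.   -0.6  22.9] n [-11.6   0.7   3.4]
    20 55 191 u [35.6 42.8 45.3] l [-27.2  -2.1  22.2] n [-11.2   0.6   3.5]
scene 1 {-92: 13, -88: 1, -84: 0, -80: 9, -76: 32, -72: 36, -68: 137, -64: 16, -60: 0, -56: 0, -52: 0, -48: 0, -44: 0, -40: 5, -36: 25, -32: 52, -28: 67, -24: 0, -20: 0, -16: 0, -12: 0, -8: 0, -4: 0, 0: 0, 4: 0, 8: 0, 12: 0, 16: 0, 20: 0, 24: 0, 28: 0, 32: 3, 36: 28, 40: 66, 44: 59, 48: 0, 52: 0}
    -90 -55 234 u [-77.9 -66.8 -62.7] l [-25.5  -7.9  19.5] n [-4.6 10.2 11.5]
    -52 -20 149 u [-36.4 -28.5 -25. ] l [-26.5  -1.5  24. ] n [-11.1  -0.7   1.7]
    20 55 156 u [36.3 43.3 46. ] l [-27.1  -1.1  22.9] n [-10.1  -0.1   2.5]
```

```bash
sed -i 's/    return np.array(\[O\[0\]+10\*c-y\*s,O\[1\]+10\*s+y\*c,100.7\])/    u,l,n=frame(yaw); return np.array([O[0]+10*c-y*s,O[1]+10*s+y*c,100.7])+5.7*u+2*n/' plan.py; python3 -m creep '[[1,-0.09,-0.5,0.6,0,0,0],[1,-0.09,-0.6,0.75,0,0,0],[1,-0.09,-0.6,0.75,0,0,0],[1,-0.05,-0.2,1.1,0,0,0],[1,-0.05,-0.2,1.1,0,0,0],[1,-0.05,-0.2,1.1,0,0,0]]' 80; python3 chk.py -1 8 4;python3 chk.py -1 8 15
```

```text
time_s: 10.25
tool_pos: [586.2, 222.9, 111.7]
tool_rot: [0.706, 0.619, 0.263, -0.224]
ft_force: [-0.2, -0.0, -3.3]
finger_gap: 0.307
tcp [586.2 222.9 111.7] target [587.4 227.7 103.7] shift cm [ 0.12  0.49 -0.8 ] turn [-0.005  0.011 -0.001]
err in bay frame u,l,n [-1.3, -0.5, -9.3]
F u,l,n [-2.2, 0.2, -2.5] Ttool [-0.02 -1.08  0.05]
tcp [586.2 222.9 111.7] target [586.4 220.7 112.1] shift cm [ 0.02 -0.21  0.04] turn [-0.005  0.011 -0.001]
err in bay frame u,l,n [-1.3, -0.5, 1.7]
F u,l,n [-2.2, 0.2, -2.5] Ttool [-0.02 -1.08  0.05]
```

```bash
cat > held.py <<'E'
from plan import *
from h import *
from bench import optics
from scipy.optimize import least_squares
def held(tag=None):
    s=status.sense(); Rm=R.from_quat(s['tool_rot']).as_matrix(); x,y,z=Rm.T; M=s['tool_pos']-14.4*z
    for nm in("top","scene"):
        c=optics.camera(nm); P=cloud(c).reshape(-1,3); q=(P-M)@np.c_[x,-y,-z]
        B=q[(q[:,0]>22)&(q[:,0]<50)&(abs(q[:,1])<22)&(abs(q[:,2])<24)]
        r=least_squares(lambda v:np.hypot(B[:,1]-v[0]-v[2]*(B[:,0]-35),B[:,2]-v[1]-v[3]*(B[:,0]-35))-14,[0,0,0,0],loss="soft_l1",f_scale=.5)
        E=q[(q[:,0]>40)&(q[:,0]<95)&(np.hypot(q[:,1]-r.x[0],q[:,2]-r.x[1])<20)]
        print(nm,len(B),"lat,norm at t=35",r.x[:2].round(1),"slopes",r.x[2:].round(3),"upper end t",np.percentile(E[:,0],[95,99]).round(1))
        if tag: np.savez(f"{nm}{tag}.npz",**c)
if __name__=="__main__": held("4")
E
python3 held.py; python3 feel.py
```

```text
top 161 lat,norm at t=35 [ 1.7 -4.1] slopes [-0.007 -0.085] upper end t [67.6 68.5]
scene 185 lat,norm at t=35 [-2.5 -3.5] slopes [-0.041 -0.121] upper end t [67.1 68.3]
torque tool [ 2.200e-02 -1.034e+00  1.000e-03] sd [0.027 0.033 0.03 ] F tool [-2.19 -0.15  2.47] t 11.15
tool axes [[0.096, 0.991, 0.095], [0.756, -0.135, 0.641], [0.648, 0.01, -0.762]] [586.6 222.2 112. ] [ 0.471  0.414 -0.63   1.888 -0.619  0.826  0.181]
```

```bash
python3 -m creep '[[1,0.05,0,0,0.05,-0.007,0],[1,0.05,0,0,0.104,-0.01,0],[1,0.05,0,0,0.104,-0.01,0],[1,0.05,0,0,0.104,-0.01,0]]' 80; sed -i 's/B=q\[.*$/q=q@np.array([[1,0,PI],[0,1,0],[-PI,0,1]]) if PI else q; &/; s/^def held/PI=0\ndef held/' held.py; python3 held.py; python3 chk.py -1 8 4
```

```text
time_s: 11.55
tool_pos: [587.2, 221.9, 111.8]
tool_rot: [0.692, 0.605, 0.298, -0.256]
ft_force: [-0.3, -0.3, -3.3]
finger_gap: 0.299
top 152 lat,norm at t=35 [ 2.  -4.2] slopes [ 0.008 -0.048] upper end t [67.9 68.6]
scene 170 lat,norm at t=35 [-2.3 -3. ] slopes [-0.053 -0.144] upper end t [68.  69.2]
tcp [587.2 222.7 112.4] target [587.4 227.7 103.7] shift cm [ 0.02  0.51 -0.87] turn [-0.108  0.022 -0.001]
err in bay frame u,l,n [-1.7, 0.5, -9.9]
F u,l,n [-0.8, -0.1, -2.5] Ttool [ 0.04 -1.19 -0.02]
```

```bash
python3 -m creep '[[1,0.03,0.2,-0.25,0,0,0],[1,0.06,0.45,-0.55,0,0,0],[1,0.09,0.7,-0.84,0,0,0],[1,0.09,0.7,-0.84,0,0,0]]' 80; python3 chk.py -1 8 0
```

```text
time_s: 12.05
tool_pos: [587.5, 230.5, 103.6]
tool_rot: [0.692, 0.606, 0.298, -0.257]
ft_force: [-0.1, 0.2, -3.4]
finger_gap: 0.302
tcp [587.5 230.5 103.6] target [587.7 230.3 100.7] shift cm [ 0.02 -0.02 -0.3 ] turn [-0.108  0.021 -0.002]
err in bay frame u,l,n [-2.0, -0.2, -2.2]
F u,l,n [-2.0, 0.2, -2.7] Ttool [ 0.06 -1.19 -0.05]
```

No contact yet at 2 mm above home. Creep in further.

```bash
python3 -m creep '[[1,0.01,0.06,-0.08,0,0,0],[1,0.01,0.1,-0.12,0,0,0],[1,0.01,0.1,-0.12,0,0,0]]' 80; python3 chk.py -1 8 0; python3 -m creep '[[1,0.01,0.06,-0.08,0,0,0],[1,0.01,0.1,-0.12,0,0,0],[1,0.01,0.1,-0.12,0,0,0]]' 80; python3 chk.py -1 8 0
```

```text
time_s: 12.35
tool_pos: [587.6, 231.4, 102.3]
tool_rot: [0.692, 0.606, 0.298, -0.257]
ft_force: [-0.3, -0.6, -3.7]
finger_gap: 0.3
tcp [587.6 231.4 102.3] target [587.7 230.3 100.7] shift cm [ 0.01 -0.12 -0.17] turn [-0.108  0.021 -0.002]
err in bay frame u,l,n [-1.9, -0.3, -0.6]
F u,l,n [-2.9, 0.3, -2.4] Ttool [ 0.   -1.17 -0.04]
time_s: 12.65
tool_pos: [587.9, 232.0, 101.3]
tool_rot: [0.692, 0.606, 0.298, -0.256]
ft_force: [-2.8, -4.6, 2.3]
finger_gap: 0.299
tcp [587.9 232.  101.3] target [587.7 230.3 100.7] shift cm [-0.01 -0.17 -0.07] turn [-0.108  0.021 -0.001]
err in bay frame u,l,n [-1.8, -0.1, 0.6]
F u,l,n [-2.3, 2.2, 5.0] Ttool [ 0.49 -0.87 -0.08]
```

```bash
python3 -m creep '[[1,-0.02,-0.15,-0.13,0,0,0],[1,-0.04,-0.3,-0.26,0,0,0],[1,-0.07,-0.5,-0.4,0,0,0],[1,-0.07,-0.5,-0.42,0,0,0],[1,-0.07,-0.5,-0.42,0,0,0]]' 80; python3 chk.py -1 0 0; python3 -m creep '[[1,-0.01,-0.08,-0.06,0,0,0],[1,-0.02,-0.15,-0.13,0,0,0],[1,-0.02,-0.15,-0.13,0,0,0]]' 80; python3 chk.py -1 0 0
```

```text
time_s: 13.15
tool_pos: [587.2, 227.5, 97.7]
tool_rot: [0.691, 0.606, 0.298, -0.257]
ft_force: [-3.2, -0.3, 5.6]
finger_gap: 0.3
tcp [587.2 227.5  97.7] target [586.9 224.2  95.5] shift cm [-0.03 -0.33 -0.22] turn [-0.109  0.021 -0.002]
err in bay frame u,l,n [-3.9, -0.1, 0.4]
F u,l,n [3.0, 3.1, 4.8] Ttool [ 0.53  0.34 -0.03]
time_s: 13.45
tool_pos: [587.2, 227.4, 97.7]
tool_rot: [0.691, 0.606, 0.299, -0.257]
ft_force: [-1.8, 4.7, 8.4]
finger_gap: 0.298
tcp [587.2 227.4  97.7] target [586.9 224.2  95.5] shift cm [-0.03 -0.32 -0.22] turn [-0.111  0.022 -0.003]
err in bay frame u,l,n [-3.9, -0.1, 0.4]
F u,l,n [8.7, 2.4, 3.6] Ttool [0.37 1.3  0.05]
```

```bash
python3 -m creep '[[1,-0.02,-0.15,-0.13,0,0,0],[1,-0.04,-0.3,-0.26,0,0,0],[1,-0.04,-0.3,-0.26,0,0,0],[1,-0.04,-0.3,-0.26,0,0,0]]' 80; python3 chk.py -1 0 0; python3 held.py
```

```text
time_s: 13.85
tool_pos: [587.2, 227.4, 97.7]
tool_rot: [0.689, 0.606, 0.3, -0.259]
ft_force: [-1.1, 7.7, 13.3]
finger_gap: 0.298
tcp [587.2 227.4  97.7] target [586.9 224.2  95.5] shift cm [-0.03 -0.32 -0.22] turn [-0.115  0.023 -0.005]
err in bay frame u,l,n [-3.9, -0.1, 0.4]
F u,l,n [14.2, 2.1, 5.4] Ttool [0.39 2.49 0.26]
top 154 lat,norm at t=35 [ 1.7 -3.9] slopes [ 0.015 -0.045] upper end t [68.2 68.8]
scene 188 lat,norm at t=35 [-3.4 -3.8] slopes [-0.036 -0.145] upper end t [67.4 68.4]
```

```bash
python3 -m creep '[[0.55,0,0,0,0,0,0],[0.4,0,0,0,0,0,0],[0.2,0,0,0,0,0,0],[0,0,0,0,0,0,0],[0,0,0,0,0,0,0]]' 80; python3 chk.py -1 0 0;  python3 -m creep '[[0,-0.1,-0.7,0.7,0,0,0],[0,-0.3,-2.2,2.1,0,0,0],[0,-0.6,-4.3,4.1,0,0,0],[0,-1,-7.2,7,0,0,0],[0,-1,-9,12,0,0,0],[0,-1,-13,16,0,0,0],[0,-1,-17,19,0,0,0],[0,-1,-21,19,0,0,0],[0,-1,-22,19,0,0,0]]'; python3 - <<'E'
from bench import optics
import cv2,numpy as np
a=[]
for n in('scene','top'):
    c=optics.camera(n); np.savez(f'{n}5.npz',**c); f=c['frame'][:,:,::-1]
    f=f[170:290,375:515] if n=='scene' else f[185:290,95:215]
    a.append(cv2.resize(f,(400,345),interpolation=3))
cv2.imwrite('pics/d5.png',np.hstack(a))
E
```

```text
time_s: 14.45
tool_pos: [587.2, 226.9, 97.3]
tool_rot: [0.69, 0.606, 0.3, -0.259]
ft_force: [-0.2, 0.3, 0.6]
finger_gap: 1.0
tcp [587.2 226.9  97.3] target [586.9 224.2  95.5] shift cm [-0.03 -0.27 -0.18] turn [-0.115  0.023 -0.004]
err in bay frame u,l,n [-3.3, -0.0, 0.4]
F u,l,n [0.6, 0.2, 0.3] Ttool [-0.01 -0.72 -0.05]
time_s: 15.35
tool_pos: [578.2, -0.5, 288.3]
tool_rot: [0.692, 0.604, 0.301, -0.255]
ft_force: [-1.1, 0.0, -0.9]
finger_gap: 1.0
```

View pics/d5.png

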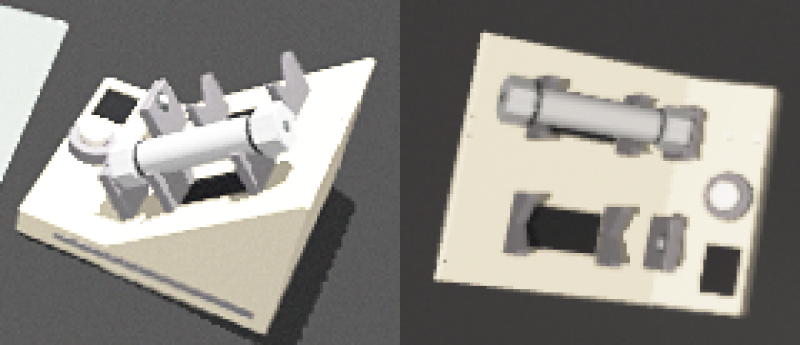

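```bash
cat > dk.py <<'E'
from plan import *
from h import *
from scipy.optimize import least_squares
import sys
u,l,n=frame(); tag,side=sys.argv[1],int(sys.argv[2])
for nm in("top","scene"):
    P=cloud(dict(np.load(f"{nm}{tag}.npz"))).reshape(-1,3); q=(P-seat(side))@np.c_[u,l,n]
    B=q[(abs(q[:,0])<46)&(abs(q[:,1])<20)&(q[:,2]>5)&(q[:,2]<25)]
    r=least_squares(lambda v:np.hypot(B[:,1]-v[0]-v[2]*B[:,0],B[:,2]-v[1]-v[3]*B[:,0])-14,[0,0,0,0],loss="soft_l1",f_scale=.5); v=r.x
    E=q[(np.hypot(q[:,1]-v[0]-v[2]*q[:,0],q[:,2]-v[1]-v[3]*q[:,0])<19.5)&(q[:,2]>4+v[1]+v[3]*q[:,0])&(abs(q[:,0])<95)]
    print(nm,len(B),"lat,norm",v[:2].round(1),"slopes",v[2:].round(3),"u ends",np.percentile(E[:,0],[0.5,2,98,99.5]).round(1))
    C=E[abs(E[:,0])>30]; h=np.histogram(C[:,0],np.arange(-84,84,4)); print(dict(zip(h[1][:-1].tolist(),[round(float(np.median(E[(E[:,0]>=a)&(E[:,0]<a+4),2])),1) if k else None for a,k in zip(h[1],h[0])])))
E
python3 dk.py 5 -1
```

```text
top 374 lat,norm [2.5 0.1] slopes [ 0.003 -0.006] u ends [-81.  -79.4  69.5  70.3]
{-84: 9.3, -80: 8.8, -76: 8.3, -72: 14.5, -68: 15.7, -64: 16.0, -60: 14.9, -56: 12.9, -52: 14.0, -48: 13.2, -44: 12.5, -40: 12.0, -36: 13.3, -32: 12.8, -28: None, -24: None, -20: None, -16: None, -12: None, -8: None, -4: None, 0: None, 4: None, 8: None, 12: None, 16: None, 20: None, 24: None, 28: 11.5, 32: 11.1, 36: 11.2, 40: 12.0, 44: 12.0, 48: 12.1, 52: 14.8, 56: 15.5, 60: 14.2, 64: 14.3, 68: 11.3, 72: None, 76: None}
scene 316 lat,norm [-1.9  0.8] slopes [-0.008 -0.008] u ends [-82.  -74.5  69.4  70.2]
{-84: 9.3, -80: 9.7, -76: 9.3, -72: 13.3, -68: 16.5, -64: 13.6, -60: 11.7, -56: 13.9, -52: 14.4, -48: 13.6, -44: 11.9, -40: 12.5, -36: 12.5, -32: 12.8, -28: None, -24: None, -20: None, -16: None, -12: None, -8: None, -4: None, 0: None, 4: None, 8: None, 12: None, 16: None, 20: None, 24: None, 28: 12.5, 32: 13.3, 36: 11.6, 40: 10.2, 44: 12.1, 48: 13.3, 52: 12.5, 56: 14.2, 60: 12.2, 64: 14.3, 68: 10.0, 72: None, 76: None}
```

```bash
cat > ga.py <<'E'
from plan import *
import sys
X,Y,yaw,Z=map(float,sys.argv[1:5]); s=status.sense(); c,d=np.cos(yaw),np.sin(yaw)
Rt=R.from_matrix(np.array([[c,d,0],[d,-c,0],[0,0,-1]])); T=np.array([X,Y,Z])
print("tcp",s['tool_pos'].round(1),"shift cm",((T-s['tool_pos'])/10).round(2),"turn",(Rt*R.from_quat(s['tool_rot']).inv()).as_rotvec().round(3),"F",s['ft_force'].round(1),s['joint_positions'].round(2))
E
python3 ga.py 533.8 -62.8 0.64 100; python3 - <<'E'
from lf import *
from bench import optics
for n in("top","scene"):
    c=dict(np.load(n+"5.npz")); x0,dz,L,e=logger(c,[533,-63,.64]); print(n,x0.round(3),dz.round(1),L.round(1),e.round(2))
E
```

```text
tcp [577.5   3.7 287.2] shift cm [ -4.37  -6.65 -18.72] turn [-0.715  0.431 -0.752] F [-0.3  1.2 -1.4] [ 0.83  0.32 -0.56  1.65 -0.65  1.4   0.32]
top [517.012 -71.51    0.644] 0.7 105.9 1.93
scene [536.887 -63.545   0.642] 0.7 144.1 1.52
```

```bash
python3 -m creep '[[0,-0.5,-1,0,-0.09,0.05,-0.09],[0,-1,-2,-1,-0.18,0.11,-0.19],[0,-1.5,-3,-3,-0.27,0.16,-0.28],[0,-2,-4,-5,-0.36,0.22,-0.38],[0,-3,-5,-8,-0.45,0.27,-0.47],[0,-4,-6,-11,-0.54,0.32,-0.56],[0,-4.37,-6.65,-14,-0.63,0.38,-0.66],[0,-4.37,-6.65,-17,-0.715,0.431,-0.752],[0,-4.37,-6.65,-18.7,-0.715,0.431,-0.752],[0,-4.37,-6.65,-18.7,-0.715,0.431,-0.752],[0,-4.37,-6.65,-18.7,-0.715,0.431,-0.752]]' 100; python3 ga.py 533.8 -62.8 0.64 2
```

```text
time_s: 16.55
tool_pos: [533.4, -61.8, 100.4]
tool_rot: [0.949, 0.315, -0.0, -0.001]
ft_force: [0.0, -0.3, -0.1]
finger_gap: 1.001
tcp [533.4 -61.8 100.4] shift cm [ 0.04 -0.1  -9.84] turn [-0.001 -0.001 -0.002] F [ 0.  -0.3 -0.1] [ 0.46  0.26 -0.48  1.87  0.13  1.05 -1.01]
```

```bash
python3 -m creep '[[0,0.04,-0.1,-4,0,0,0],[0,0.04,-0.1,-7.5,0,0,0],[0,0.04,-0.1,-9.4,0,0,0],[0,0.04,-0.1,-9.8,0,0,0],[0,0.04,-0.1,-9.8,0,0,0],[0,0.04,-0.1,-9.8,0,0,0],[0,0.04,-0.1,-9.8,0,0,0]]' 100; python3 ga.py 533.8 -62.8 0.64 3.5
```

```text
time_s: 17.25
tool_pos: [535.0, -63.0, 4.0]
tool_rot: [0.949, 0.315, 0.001, -0.0]
ft_force: [-0.2, 0.3, 0.3]
finger_gap: 1.0
tcp [535. -63.   4.] shift cm [-0.12  0.02 -0.05] turn [-0.001  0.002 -0.001] F [-0.2  0.3  0.3] [ 0.43  0.39 -0.45  1.94  0.22  0.86 -1.07]
```

```bash
python3 -m creep '[[1,-0.1,0,0,0,0,0],[1,-0.1,0,0,0,0,0],[1,-0.1,0,0,0,0,0],[1,-0.1,0,0,0,0,0],[1,-0.1,0,0,0,0,0],[1,-0.1,0,0,0,0,0],[1,-0.1,0,1,0,0,0],[1,-0.1,0,3,0,0,0],[1,-0.1,0,3,0,0,0],[1,-0.1,0,3,0,0,0]]' 100; python3 feel.py
```

```text
time_s: 18.25
tool_pos: [534.1, -63.2, 34.1]
tool_rot: [0.949, 0.315, 0.001, 0.0]
ft_force: [0.1, 0.2, -3.5]
finger_gap: 0.294
torque tool [ 0.007 -0.081 -0.005] sd [0.03  0.028 0.027] F tool [-0.14  0.01  3.2 ] t 19.05
tool axes [[0.801, 0.598, 0.002], [0.598, -0.801, 0.001], [0.002, 0.001, -1.0]] [534.  -63.1  34.1] [ 0.44   0.341 -0.466  1.927  0.189  0.915 -1.048]
```

```bash
python3 -m creep '[[1,0,0,-1.5,0,0,0],[1,0,0,-2.7,0,0,0],[1,0,0,-3.05,0,0,0],[1,0,0,-3.05,0,0,0],[0.5,0,0,-3.05,0,0,0],[0.2,0,0,-3.05,0,0,0],[0,0,0,-3.05,0,0,0],[0,0,0,-1,0,0,0],[0,0,0,3,0,0,0],[0,0,0,4,0,0,0.15],[0,0,0,4,0,0,0.3],[0,0,0,4,0,0,0.45]]' 100; python3 ga.py 533.8 -62.8 3.782 70
```

```text
time_s: 20.25
tool_pos: [534.3, -63.1, 74.3]
tool_rot: [0.853, 0.522, 0.001, 0.0]
ft_force: [-0.2, 0.3, -1.1]
finger_gap: 0.996
tcp [534.3 -63.1  74.3] shift cm [-0.05  0.03 -0.43] turn [-4.000e-03 -1.000e-03  2.684e+00] F [-0.2  0.3 -1.1] [ 0.52  0.3  -0.55  1.89  0.18  1.   -0.59]
```

```bash
python3 -m creep '[[0,0,0,0,0,0,0.15],[0,0,0,0,0,0,0.3],[0,0,0,0,0,0,0.45],[0,0,0,0,0,0,0.6],[0,0,0,0,0,0,0.75],[0,0,0,0,0,0,0.9],[0,0,0,0,0,0,1.05],[0,0,0,0,0,0,1.2],[0,0,0,0,0,0,1.35],[0,0,0,0,0,0,1.5],[0,0,0,0,0,0,1.65],[0,0,0,0,0,0,1.8]]' 100; python3 ga.py 533.8 -62.8 3.782 70
```

```text
time_s: 21.45
tool_pos: [534.2, -63.0, 73.9]
tool_rot: [0.122, 0.993, 0.001, -0.001]
ft_force: [0.1, 0.0, -0.2]
finger_gap: 0.999
tcp [534.2 -63.   73.9] shift cm [-0.04  0.02 -0.39] turn [-0.001 -0.003  0.885] F [ 0.1  0.  -0.2] [ 0.77  0.38 -0.85  1.88  0.32  1.04  1.1 ]
```

```bash
python3 -m creep '[[0,0,0,0,0,0,0.15],[0,0,0,0,0,0,0.3],[0,0,0,0,0,0,0.45],[0,0,0,0,0,0,0.6],[0,0,0,0,0,0,0.75],[0,0,0,0,0,0,0.885],[0,0,0,0,0,0,0.885],[0,0,0,-3,0,0,0.885],[0,0,0,-6,0,0,0.885],[0,0,0,-7,0,0,0.885],[0,0,0,-7,0,0,0.885],[0,0,0,-7,0,0,0.885]]' 100; python3 ga.py 533.8 -62.8 3.782 3.5
```

```text
time_s: 22.65
tool_pos: [534.9, -62.7, 4.8]
tool_rot: [-0.315, 0.949, 0.0, -0.001]
ft_force: [-0.1, 1.0, -0.4]
finger_gap: 0.999
tcp [534.9 -62.7   4.8] shift cm [-0.11 -0.01 -0.13] turn [-0.    -0.002  0.001] F [-0.1  1.  -0.4] [ 0.82  0.54 -0.95  1.92  0.53  0.96  1.83]
```

```bash
python3 -m creep '[[1,-0.05,0,-0.15,0,0,0],[1,-0.05,0,-0.15,0,0,0],[1,-0.05,0,-0.15,0,0,0],[1,-0.05,0,-0.15,0,0,0],[1,-0.05,0,-0.15,0,0,0],[1,-0.05,0,-0.15,0,0,0]]' 100; python3 ga.py 533.8 -62.8 3.782 3.5; python3 -m creep '[[1,0,0,1,0,0,0],[1,0,0,4,0,0,0],[1,0,0,8,0,0,0],[1,0,0,10,0,0,0],[1,0,0,10,0,0,0],[1,0,0,10,0,0,0]]' 100; python3 feel.py; python3 -c "
from plan import *
go(1,8,60)"
```

```text
time_s: 23.25
tool_pos: [534.6, -62.8, 4.1]
tool_rot: [-0.314, 0.949, 0.0, -0.001]
ft_force: [-4.2, -1.0, 9.4]
finger_gap: 0.293
tcp [534.6 -62.8   4.1] shift cm [-0.08  0.   -0.06] turn [ 0.001 -0.002  0.001] F [-4.2 -1.   9.4] [ 0.82  0.54 -0.95  1.92  0.53  0.96  1.83]
time_s: 23.85
tool_pos: [534.2, -63.2, 103.8]
tool_rot: [-0.314, 0.949, -0.0, -0.001]
ft_force: [0.8, 0.1, -2.8]
finger_gap: 0.296
torque tool [0.006 0.062 0.004] sd [0.03  0.027 0.029] F tool [-0.22 -0.02  3.33] t 24.65
tool axes [[-0.802, -0.597, -0.002], [-0.597, 0.802, -0.001], [0.002, 0.001, -1.0]] [534.6 -62.8 104.1] [ 0.92   0.406 -1.054  1.846  0.392  1.12   1.934]
tcp [534.6 -62.8 104.1] target [493.4 204.2 146.6] shift cm [-4.12 26.71  4.25] turn [ 0.446  0.756 -2.23 ]
err in bay frame u,l,n [225.8, 77.0, -133.9]
```

```bash
python3 -m creep '[[1,0,0,3,0,0,-0.1],[1,0,1,7,0,0,-0.24],[1,0,2,11,0,0,-0.38],[1,0,3,14,0,0,-0.52],[1,-1,4,14,0,0,-0.66],[1,-1,5,14,0,0,-0.8],[1,-2,6,14,0,0,-0.94],[1,-2,8,14,0,0,-1.08],[1,-3,9,14,0,0,-1.22],[1,-3,10,14,0,0,-1.36],[1,-4,11,14,0,0,-1.5],[1,-4,12,14,0,0,-1.64]]' 100; python3 -c "
from plan import *
go(1,8,60);print(status.sense()['joint_positions'].round(2))"
```

```text
time_s: 25.85
tool_pos: [493.7, 58.0, 244.2]
tool_rot: [0.482, 0.876, 0.0, -0.001]
ft_force: [0.1, -0.6, -2.3]
finger_gap: 0.293
tcp [493.7  58.  244.2] target [493.4 204.2 146.6] shift cm [-0.03 14.63 -9.76] turn [ 0.694  0.152 -0.672]
err in bay frame u,l,n [48.3, 20.1, -167.9]
[ 0.75  0.09 -0.99  1.77  0.08  1.32  0.31]
```

```bash
python3 -m creep '[[1,0,1,0,0.1,0.02,-0.1],[1,0,3,0,0.2,0.04,-0.2],[1,0,5,0,0.3,0.065,-0.29],[1,0,7,0,0.4,0.09,-0.39],[1,0,9,-1,0.5,0.11,-0.48],[1,0,11,-2,0.6,0.13,-0.58],[1,0,13,-4,0.694,0.152,-0.672],[1,0,14.6,-6,0.694,0.152,-0.672],[1,0,14.6,-8,0.694,0.152,-0.672],[1,0,14.6,-8,0.694,0.152,-0.672],[1,0,14.6,-8,0.694,0.152,-0.672]]' 100; python3 -c "
from plan import *
go(1,8,25,ax=13.9);print(status.sense()['joint_positions'].round(2))"; python3 held.py
```

```text
time_s: 26.95
tool_pos: [493.8, 204.0, 164.7]
tool_rot: [0.708, 0.618, 0.257, -0.225]
ft_force: [0.4, -0.7, -3.3]
finger_gap: 0.292
tcp [493.8 204.  164.7] target [496.4 226.2 120.2] shift cm [ 0.26  2.22 -4.45] turn [-0.    -0.001 -0.001]
err in bay frame u,l,n [-11.5, 0.5, -48.5]
[ 0.87  0.21 -0.97  2.04 -0.65  0.93  0.17]
top 152 lat,norm at t=35 [0.2 0.3] slopes [ 0.02  -0.025] upper end t [70.7 71.2]
scene 143 lat,norm at t=35 [-2.   0.9] slopes [-0.052 -0.041] upper end t [68.8 70. ]
```

```bash
python3 -m creep '[[1,0.1,1,-2,0,0,0],[1,0.26,2.22,-4.45,0,0,0],[1,0.3,2.7,-5,0,0,0],[1,0.38,3.2,-5.6,0,0,0],[1,0.45,3.62,-6.14,0,0,0],[1,0.45,3.62,-6.14,0,0,0],[1,0.45,3.62,-6.14,0,0,0]]' 100; python3 chk.py 1 8 0
```

```text
time_s: 27.75
tool_pos: [499.4, 239.9, 104.4]
tool_rot: [0.708, 0.618, 0.258, -0.224]
ft_force: [-0.4, -0.5, -3.0]
finger_gap: 0.293
tcp [499.4 239.9 104.4] target [498.6 242.5 100.7] shift cm [-0.09  0.26 -0.38] turn [0.001 0.002 0.   ]
err in bay frame u,l,n [-0.5, 1.2, -4.5]
F u,l,n [-2.4, 0.3, -1.9] Ttool [-0.02 -1.08 -0.02]
```

```bash
python3 -m creep '[[1,-0.1,0.1,-0.12,0,0,0],[1,-0.1,0.21,-0.23,0,0,0],[1,-0.1,0.21,-0.23,0,0,0]]' 100; python3 chk.py 1 8 0; python3 -m creep '[[1,0.01,0.06,-0.08,0,0,0],[1,0.01,0.1,-0.12,0,0,0],[1,0.01,0.1,-0.12,0,0,0]]' ; python3 chk.py 1 8 0
```

```text
time_s: 28.05
tool_pos: [498.4, 241.9, 102.1]
tool_rot: [0.708, 0.618, 0.258, -0.224]
ft_force: [0.1, 0.8, -2.9]
finger_gap: 0.291
tcp [498.4 241.9 102.1] target [498.6 242.5 100.7] shift cm [ 0.02  0.06 -0.15] turn [0.001 0.002 0.   ]
err in bay frame u,l,n [-0.5, -0.1, -1.5]
F u,l,n [-1.3, 0.0, -2.8] Ttool [ 0.02 -0.99  0.01]
time_s: 28.35
tool_pos: [498.6, 242.6, 101.2]
tool_rot: [0.708, 0.618, 0.258, -0.224]
ft_force: [-4.0, -5.9, 5.0]
finger_gap: 0.293
tcp [498.6 242.6 101.2] target [498.6 242.5 100.7] shift cm [-0.01 -0.01 -0.05] turn [0.001 0.002 0.   ]
err in bay frame u,l,n [-0.5, 0.0, -0.3]
F u,l,n [-1.7, 3.1, 7.9] Ttool [ 0.67 -0.97  0.02]
```

Seated in the V. Slide down-slope.

```bash
python3 -m creep '[[1,-0.02,-0.15,-0.13,0,0,0],[1,-0.04,-0.3,-0.26,0,0,0],[1,-0.06,-0.45,-0.38,0,0,0],[1,-0.06,-0.5,-0.42,0,0,0],[1,-0.06,-0.5,-0.42,0,0,0]]' 100; python3 chk.py 1 0 0; python3 -m creep '[[1,-0.01,-0.15,-0.13,0,0,0],[1,-0.02,-0.25,-0.21,0,0,0],[1,-0.02,-0.25,-0.21,0,0,0]]' ; python3 chk.py 1 0 0
```

```text
time_s: 28.85
tool_pos: [497.6, 237.7, 96.8]
tool_rot: [0.708, 0.618, 0.258, -0.224]
ft_force: [-2.6, 0.6, 0.2]
finger_gap: 0.292
tcp [497.6 237.7  96.8] target [497.7 236.4  95.5] shift cm [ 0.01 -0.13 -0.13] turn [ 0.001  0.001 -0.   ]
err in bay frame u,l,n [-1.8, -0.3, -0.2]
F u,l,n [0.3, 2.7, 0.0] Ttool [ 0.69 -0.69  0.09]
time_s: 29.15
tool_pos: [497.4, 236.5, 95.6]
tool_rot: [0.707, 0.618, 0.258, -0.225]
ft_force: [-3.0, 4.9, 7.4]
finger_gap: 0.293
tcp [497.4 236.5  95.6] target [497.7 236.4  95.5] shift cm [ 0.03 -0.01 -0.01] turn [-0.001  0.001 -0.001]
err in bay frame u,l,n [-0.2, -0.3, -0.0]
F u,l,n [8.2, 3.6, 2.8] Ttool [0.97 0.79 0.19]
```

```bash
python3 -m creep '[[1,-0.01,-0.1,-0.08,0,0,0],[1,-0.02,-0.2,-0.16,0,0,0],[1,-0.02,-0.2,-0.16,0,0,0]]' ; python3 chk.py 1 0 0; python3 -m creep '[[0.55,0,0,0,0,0,0],[0.4,0,0,0,0,0,0],[0.2,0,0,0,0,0,0],[0,0,0,0,0,0,0],[0,0,0,0,0,0,0]]' 80;  python3 -m creep '[[0,-0.1,-0.7,0.8,0,0,0],[0,-0.3,-2.0,2.4,0,0,0],[0,-0.5,-4,4.8,0,0,0],[0,-0.9,-6.6,8,0,0,0],[0,-0.9,-9,12,0,0,0],[0,-0.9,-13,16,0,0,0],[0,-0.9,-17,19,0,0,0],[0,-0.9,-21,19,0,0,0],[0,-0.9,-25,19,0,0,0],[0,-0.9,-27,19,0,0,0],[0,-0.9,-27,19,0,0,0]]'; python3 - <<'E'
from bench import optics
import cv2,numpy as np
a=[]
for n in('scene','top'):
    c=optics.camera(n); np.savez(f'{n}6.npz',**c); f=c['frame'][:,:,::-1]
    f=f[170:290,375:515] if n=='scene' else f[185:290,95:215]
    a.append(cv2.resize(f,(400,345),interpolation=3))
cv2.imwrite('pics/d6.png',np.hstack(a))
E
python3 dk.py 6 -1|grep u; python3 dk.py 6 1 | grep u
```

```text
time_s: 29.45
tool_pos: [497.4, 236.6, 95.6]
tool_rot: [0.706, 0.619, 0.259, -0.226]
ft_force: [-4.6, 5.4, 11.6]
finger_gap: 0.293
tcp [497.4 236.6  95.6] target [497.7 236.4  95.5] shift cm [ 0.03 -0.02 -0.01] turn [-0.004  0.002 -0.003]
err in bay frame u,l,n [-0.2, -0.3, -0.0]
F u,l,n [11.0, 5.3, 5.8] Ttool [1.03 1.52 0.29]
time_s: 29.95
tool_pos: [497.5, 236.2, 95.5]
tool_rot: [0.707, 0.618, 0.259, -0.226]
ft_force: [0.3, 0.1, 0.2]
finger_gap: 1.002
time_s: 31.05
tool_pos: [488.7, -37.3, 285.5]
tool_rot: [0.708, 0.617, 0.26, -0.226]
ft_force: [-0.3, 0.3, 0.8]
finger_gap: 0.999
top 370 lat,norm [2.6 0.1] slopes [-0.003 -0.011] u ends [-81.5 -79.3  70.1  70.5]
scene 309 lat,norm [-2.   0.7] slopes [-0.004 -0.009] u ends [-83.2 -76.6  69.7  70.2]
top 366 lat,norm [ 1.4 -0.6] slopes [-0.026  0.014] u ends [-81.2 -78.5  71.   71.8]
scene 278 lat,norm [-1.9  0.7] slopes [-0.011  0.002] u ends [-79.8 -73.9  69.5  70.2]
```

View pics/d6.png

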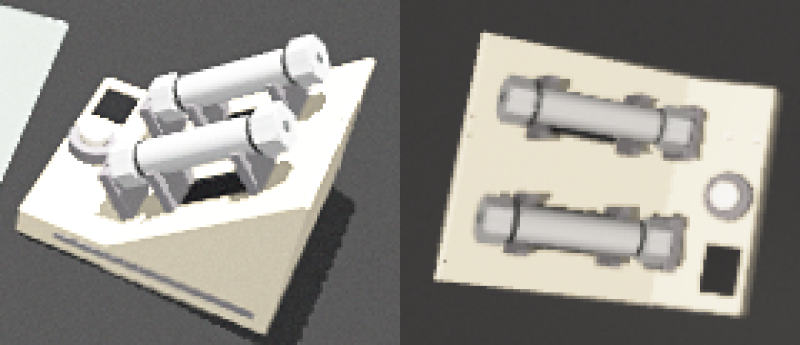

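```bash
python3 - <<'E'
from plan import *
from h import *
u,l,n=frame(); m=(seat(1)+seat(-1))/2; print("mid seat",m.round(1))
for nm in("top","scene"):
  for tag in "0","6":
    c=dict(np.load(f"{nm}{tag}.npz")); P=cloud(c).reshape(-1,3); f=c["frame"].reshape(-1,3).astype(int)
    k=(np.hypot(P[:,0]-528,P[:,1]-130)<26)&(P[:,2]>39)&(P[:,2]<50); Q=P[k]
    print(nm,tag,k.sum(),"mean",Q.mean(0).round(1),"mid-range",((np.percentile(Q,3,0)+np.percentile(Q,97,0))/2).round(1),"span",(np.percentile(Q,97,0)-np.percentile(Q,3,0)).round(1))
E
python3 ga.py 529 130 1.2 100
```

```text
mid seat [541.  220.4 105.9]
top 0 64 mean [524.4 129.5  44.2] mid-range [524.7 129.2  44.4] span [24.2 23.   9.8]
top 6 65 mean [525.3 129.   44.3] mid-range [527.1 129.1  43.9] span [24.6 18.7  9.3]
scene 0 73 mean [532.9 129.2  44.3] mid-range [531.4 129.9  43.9] span [22.  23.1  9.3]
scene 6 73 mean [532.6 128.9  44.1] mid-range [530.6 129.   43.8] span [23.6 20.3  8.7]
tcp [488.4 -33.2 285.8] shift cm [  4.06  16.32 -18.58] turn [-0.682  0.177 -0.228] F [0.1 0.8 0.5] [ 1.18  0.19 -0.81  1.77 -0.55  1.45  0.36]
```

```bash
python3 ga.py 528.5 129.2 1.435 110
```

```text
tcp [488.4 -33.2 285.8] shift cm [  4.01  16.24 -17.58] turn [-0.697  0.095 -0.003] F [0.1 0.8 0.5] [ 1.18  0.19 -0.81  1.77 -0.55  1.45  0.36]
```

```bash
python3 -m creep '[[1,0.5,2,0,-0.13,0.02,0],[1,1,4,0,-0.26,0.04,0],[1,2,7,-2,-0.39,0.055,0],[1,3,10,-4,-0.52,0.07,0],[1,4,13,-7,-0.65,0.09,0],[1,4,16.2,-10,-0.697,0.095,0],[1,4,16.2,-13,-0.697,0.095,0],[1,4,16.2,-16,-0.697,0.095,0],[1,4,16.2,-17.6,-0.697,0.095,0],[1,4,16.2,-17.6,-0.697,0.095,0],[1,4,16.2,-17.6,-0.697,0.095,0]]' 40; python3 ga.py 528.5 129.2 1.435 48
```

```text
time_s: 32.25
tool_pos: [528.7, 129.1, 110.9]
tool_rot: [0.753, 0.658, 0.0, -0.0]
ft_force: [0.5, -1.0, 0.6]
finger_gap: 0.001
tcp [528.7 129.1 110.9] shift cm [-0.02  0.01 -6.29] turn [-0.     0.    -0.003] F [ 0.5 -1.   0.6] [ 0.49  0.37 -0.95  1.83  0.33  1.11 -0.72]
```

```bash
python3 -m creep '[[1,0,0,-3,0,0,0],[1,0,0,-5.3,0,0,0],[1,0,0,-6.3,0,0,0],[1,0,0,-6.3,0,0,0],[1,0,0,-6.3,0,0,0]]'; python3 -m creep '[[1,0,0,-0.3,0,0,0],[1,0,0,-0.6,0,0,0],[1,0,0,-0.8,0,0,0],[1,0,0,-0.8,0,0,0]]'; python3 ga.py 528.5 129.2 1.435 38
```

```text
time_s: 32.75
tool_pos: [529.5, 129.3, 49.3]
tool_rot: [0.753, 0.658, 0.001, 0.0]
ft_force: [0.2, 0.1, 0.0]
finger_gap: -0.001
time_s: 33.15
tool_pos: [530.7, 129.6, 42.0]
tool_rot: [0.753, 0.658, 0.002, 0.001]
ft_force: [3.2, 1.0, 5.9]
finger_gap: -0.003
tcp [530.7 129.6  42. ] shift cm [-0.22 -0.04 -0.4 ] turn [-0.001  0.004 -0.002] F [3.2 1.  5.9] [ 0.43  0.46 -0.9   1.89  0.42  1.   -0.79]
```

```bash
python3 -m creep '[[1,0,0,-0.2,0,0,0],[1,0,0,-0.4,0,0,0],[1,0,0,-0.5,0,0,0],[1,0,0,-0.5,0,0,0]]'; python3 -m creep '[[1,0,0,-0.2,0,0,0],[1,0,0,-0.3,0,0,0],[1,0,0,-0.3,0,0,0]]'; python3 -m creep '[[1,0,0,-0.2,0,0,0],[1,0,0,-0.3,0,0,0],[1,0,0,-0.3,0,0,0]]'
```

```text
time_s: 33.55
tool_pos: [531.2, 129.7, 40.8]
tool_rot: [0.753, 0.658, 0.001, 0.002]
ft_force: [-16.6, -8.0, 52.8]
finger_gap: 0.0
time_s: 33.85
tool_pos: [531.1, 129.7, 40.9]
tool_rot: [0.753, 0.658, 0.0, 0.003]
ft_force: [-16.0, -7.5, 44.2]
finger_gap: -0.002
time_s: 34.15
tool_pos: [531.1, 129.7, 40.9]
tool_rot: [0.753, 0.658, -0.001, 0.005]
ft_force: [-15.5, -6.9, 43.1]
finger_gap: -0.001
```

```bash
for i in 1 2 3 4 5; do python3 -m creep '[[1,0,0,0.13,0,0,0],[1,0,0,0.13,0,0,0]]' | egrep 'pos|force'; done; python3 -c "
from bench import optics
import cv2,numpy as np
a=[]
for n in('scene','top'):
    c=optics.camera(n); f=c['frame'][:,:,::-1]
    f=f[170:290,375:515] if n=='scene' else f[185:290,95:215]
    a.append(cv2.resize(f,(400,345),interpolation=3))
cv2.imwrite('pics/k1.png',np.hstack(a))"
```

```text
tool_pos: [531.0, 129.7, 43.0]
ft_force: [0.4, 1.0, 4.1]
tool_pos: [531.0, 129.7, 44.4]
ft_force: [0.4, -0.8, 2.9]
tool_pos: [530.9, 129.7, 45.7]
ft_force: [0.3, -0.6, 2.8]
tool_pos: [530.6, 129.6, 46.7]
ft_force: [0.4, -0.5, 0.9]
tool_pos: [530.3, 129.5, 47.9]
ft_force: [0.8, -0.2, 0.8]
```

View pics/k1.png

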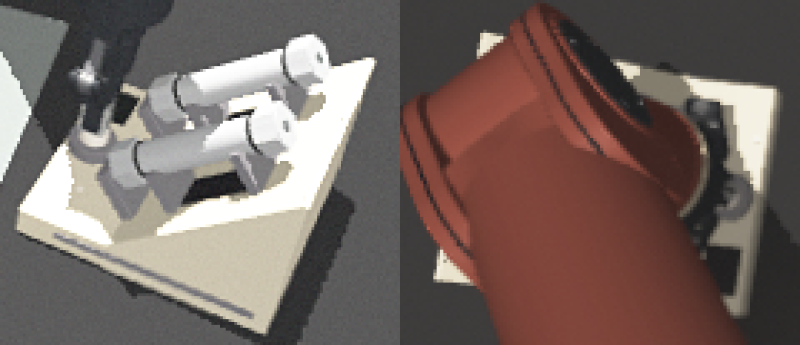

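```bash
python3 -m creep '[[1,0,0,3,0,0,0],[1,0,0,7,0,0,0],[1,0,-3,12,0,0,0],[1,-3,-8,17,0,0,0],[1,-6,-13,20,0,0,0],[1,-9,-18,20,0,0,0],[1,-10,-22,20,0,0,0],[1,-10,-22,20,0,0,0],[1,-10,-22,20,0,0,0],[1,-10,-22,20,0,0,0]]'; python3 - <<'E'
from bench import optics
from h import *
for n in('scene','top'):
    c=optics.camera(n); np.savez(f'{n}7.npz',**c)
    if n=='scene': cv2.imwrite('pics/f7.png',c['frame'][:,:,::-1])
    P=cloud(c).reshape(-1,3); k=(np.hypot(P[:,0]-528,P[:,1]-130)<10)&(P[:,2]>30)&(P[:,2]<60); print(n,"key z",np.median(P[k,2]).round(1))
    k=cv2.absdiff(c['frame'],np.load(n+'0.npz')['frame']).max(2)
E
python3 dk.py 7 -1|grep u; python3 dk.py 7 1 | grep u
```

```text
time_s: 36.25
tool_pos: [430.1, -91.1, 248.1]
tool_rot: [0.753, 0.658, -0.002, 0.005]
ft_force: [0.8, 0.0, 0.4]
finger_gap: -0.005
scene key z 45.9
top key z 45.3
top 368 lat,norm [2.5 0.3] slopes [-0.002 -0.015] u ends [-81.3 -79.3  69.9  70.6]
scene 309 lat,norm [-2.1  0.8] slopes [0.004 0.002] u ends [-82.5 -77.1  69.7  70.5]
top 358 lat,norm [ 1.3 -0.4] slopes [-0.015  0.016] u ends [-80.8 -78.6  70.7  71.6]
scene 275 lat,norm [-1.8  0.7] slopes [0.008 0.01 ] u ends [-80.8 -72.8  69.   69.7]
```

View pics/f7.png

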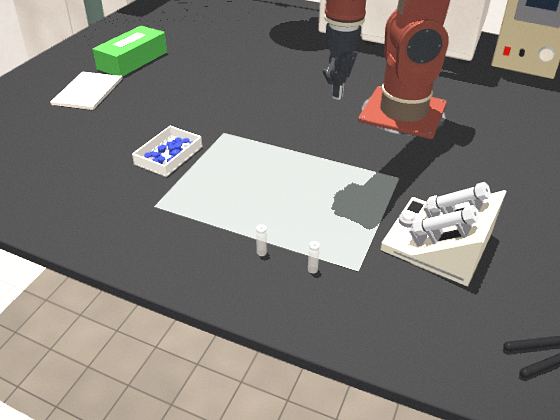

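The last picture shows both loggers docked, around (445,225) and (460,200). The vials at (262,240) and (314,257) and the tray at (168,150) stand where they were at the start. The key is back up, so I'm handing in.

```bash
python3 -c "
from bench import job; print(job.sign_off())"
```

```text
the job is handed in; nothing more can be done
None
```

I docked both loggers battery end down, pressed the white read key fully and let it go, then handed the job in at about 36 s.

**Loggers**
- **Heavy end:** logger b showed +0.081 N m when lifted and went straight into the right bay. Logger a showed −0.081 N m, so I set it down and re-gripped it the other way round. It then showed +0.062 N m and went into the left bay.
- **Position:** the final depth fit puts both upper ends about 70 mm up-slope of home centre (69–71.6 mm) and both loggers flat in their saddles. Both stayed put after release and after the key press. I could not read the pins, so pin travel is inferred from this.
- **Right bay:** my first estimate of the bay position was about 6 mm too far down-slope. The first lowering touched something, most likely the pin or stop, with up to about 56 N at the wrist, and the logger pitched about 6° in the grip. I corrected the angle and position and lowered it again. When I pushed it down, the hand stopped about 2 mm before my estimate of home; the depth fit after release still shows the logger home.

**Read key**
- It moved about 5 mm, with a spring force of about 6 N near the bottom. It sprang back when I lifted off.
- I overshot at the bottom: the shut fingertips pressed with about 53 N vertically and a further 18 N sideways. The wrist stayed well under its 120 N limit. I took the 40 N limit to cover the arm and gripper body, not the fingertips.

**Surroundings:** the vials and cap tray look unmoved in the last picture, and the robot was clear of everything.

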